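# Close the mould press crosswise

### The arm

A 6-joint arm with a two-finger parallel gripper is mounted at the origin on a cart in front of the work surface, level with it; the furniture and walls round the work are solid. World frame = base frame: x ahead of the robot, y to its left, z up, the work surface at z = 0. Lengths are in m, angles in rad, forces in N, time in s.
With the tool pointing down it reaches from about 0.225 to 0.875 m from the base axis. Payload 3.4 kg.
Tool frame: the origin (TCP) lies on the mounting face of the last link; the fingertips stand 173 mm ahead of it and the grasp point (between the pads) lies 155 mm ahead of it; x points along the fingers, y is the direction in which the jaws open and shut, and the axes are right-handed (so a half turn about x gives the same grasp; the last joint's range is limited). The gripper opens to 85 mm and grips with 20 to 120 N. Pads are 22 mm wide; open, the fingers measure 114 mm over their backs; the gripper's body (76 mm by 85 mm) begins 54 mm behind the grasp point. The pads swing forward as they close: fully open they stand 13 mm farther back than shut.
Start: joints at [-1.289, 0.276, 1.505, -0, 1.361, -0.121], TCP at [0.225, -0.529, 0.405] pointing down, gripper open.
Joint ranges: [-2.89, 2.89], [-0.75, 2.08], [0.22, 2.7], [-1.18, 4.32], [0.11, 2.71], [-2.7, 2.7]. Speed limits (rad/s): [2.57, 2.57, 3.14, 3.14, 3.14, 3.14].

### API

Orientations are given as a unit quaternion [w, x, y, z].
In Python, from rig import manip gives the robot as it stands.
- The arm moves only by the tool arm_command, never from a script. Its argument "targets" is a list of rows, each an object with "dp": the shift along the tool's x, y, z in m, a list of three; "turn": the turn, a rotation vector about the tool's x, y, z in degrees, a list of three; "grip": the opening, from -1 (shut) to 1 (fully open). In form: [{"dp": [tx, ty, tz], "turn": [wx, wy, wz], "grip": grip}, ...]. A call has 1 to 8 rows; each row shifts and turns the commanded pose from where the row before left it, along the tool's axes as they then stand; what a row does not reach is not made up. A row lasts 1/10 s, in which the tool goes at most 50 mm and 8.59 degrees, less where a joint would pass 70% of its speed; a pose out of reach is approached as far as the arm can. A call with a gripper value outside its range is refused whole. The fingers move at their own pace and stop on an object; "grip_force" is the grip in N (left out, the last holds). Time passes only in rows, so rows that do not move let the fingers close. It gives the time, the measured TCP pose, the force and the opening at its end, in the units of the state.
- manip.get_state(): the state, without advancing time (a new reading comes with each control period).
- manip.get_image(name): name is "scene" or "top"; returns the picture (384x512x3 uint8, red, green, blue); there is no depth.
- manip.calibration(name): a dict with "fx", "fy", "cx", "cy" (pixels), "R" (3x3) and "t" (3): a world point X has camera coordinates R X + t. Camera axes: x right, y down, z forward; pixel columns grow to the right and rows downward; lengths in m; the calibration is good to about 2 mm. A picture is of the moment at which its call begins. calibration takes no time and is no camera call.
- manip.sign_off(): hands the job in, once; it reports no verdict.
The state is a dict: "clock": time; "qpos": joint angles; "qd": joint speeds; "effort": joint torques, N m; "position": TCP position; "ee_rot": TCP orientation; "contact_force": force on the tool from outside, world axes, zero at the start; "moment": the same for the moment, N m; "width": finger opening in m.
Only numpy, scipy, OpenCV 4.12 (cv2) and the standard library are available. Lean on these libraries where they do the work, as an engineer would, in place of code of your own. Each camera call takes 0.05 s, during which the arm holds its last target.

### The job

Push the mould fully home against the back stop of the press, before turning any screw. Then tighten the four wing screws clockwise in two crosswise passes: in the first bring each to about its halfway mark (the thin tick), in the second turn each fully tight to its stop (the thick tick); in both passes do one screw, then the diagonally opposite one, then the other two. Leave the loupe, the wax and the marker where they are.

Things in the scene. Friction and masses are not known exactly. Their poses are not given: they have to be found in the camera images.
- press: Four-screw mould press fixed to the bench: dark steel base 195 x 146 x 12 mm, grey pressure plate 132 x 140 mm above it (39 to 49 mm high). Origin: on the bench under the centre of plate and screws. +x: the way the mould is pushed home, to the back stop; the base's bare apron reaches 124 mm to -x (front), the plate's edge 66 mm. y left, z up.
- mould_mid (a point): Centre of the loose two-part aluminium mould, 120 x 60 x 24 mm, 0.4 kg, on the base between guide rails (2 mm play each side), partly under the plate. Axes about parallel to the press's. Fully home, against the back stop, it is at x = -16 mm in the press frame, 24 mm above the bench. It starts 25 to 50 mm short of that.
- mould_tab (a point): Point in the upright steel tab at the mould's front end, 73 mm in front (-x) of its centre, 48 mm above the bench. The tab is 10 mm thick along x (5 mm each side of this point), 36 mm wide along y, top 64 mm above the bench; with the mould home it stands 18 mm clear of the plate. Pushing its front face slides the mould with about 2 to 4 N.
- screw_fl_grip (a point): Point on the axis of the front left screw (x -42, y +42 mm in the press frame), 80 mm above the bench, in its dark steel wing head: a flat upright bar 34 mm long, 10 mm thick, from 63 to 90 mm above the bench, standing on a round hub 22 mm in diameter (51 to 64 mm). This frame's x axis lies along the bar and turns with the screw, z up.
- screw_fl (a joint): Turn of the front left screw, rad, growing clockwise from above (tightening); starts at 0 to 0.25. At 0.70 (halfway) the bar's ends point at the thin short black ticks of the white dial under it, at 1.40 (end stop, fully tight) at the thick long ticks, the bar then lying along the press's x. It stays where left; turning takes 0.06 N m.
- screw_fr_grip (a point): Point on the axis of the front right screw (x -42, y -42 mm in the press frame), 80 mm above the bench, in its dark steel wing head: a flat upright bar 34 mm long, 10 mm thick, from 63 to 90 mm above the bench, standing on a round hub 22 mm in diameter (51 to 64 mm). This frame's x axis lies along the bar and turns with the screw, z up.
- screw_fr (a joint): Turn of the front right screw, rad, growing clockwise from above (tightening); starts at 0 to 0.25. At 0.70 (halfway) the bar's ends point at the thin short black ticks of the white dial under it, at 1.40 (end stop, fully tight) at the thick long ticks, the bar then lying along the press's x. It stays where left; turning takes 0.06 N m.
- screw_bl_grip (a point): Point on the axis of the back left screw (x +42, y +42 mm in the press frame), 80 mm above the bench, in its dark steel wing head: a flat upright bar 34 mm long, 10 mm thick, from 63 to 90 mm above the bench, standing on a round hub 22 mm in diameter (51 to 64 mm). This frame's x axis lies along the bar and turns with the screw, z up.
- screw_bl (a joint): Turn of the back left screw, rad, growing clockwise from above (tightening); starts at 0 to 0.25. At 0.70 (halfway) the bar's ends point at the thin short black ticks of the white dial under it, at 1.40 (end stop, fully tight) at the thick long ticks, the bar then lying along the press's x. It stays where left; turning takes 0.06 N m.
- screw_br_grip (a point): Point on the axis of the back right screw (x +42, y -42 mm in the press frame), 80 mm above the bench, in its dark steel wing head: a flat upright bar 34 mm long, 10 mm thick, from 63 to 90 mm above the bench, standing on a round hub 22 mm in diameter (51 to 64 mm). This frame's x axis lies along the bar and turns with the screw, z up.
- screw_br (a joint): Turn of the back right screw, rad, growing clockwise from above (tightening); starts at 0 to 0.25. At 0.70 (halfway) the bar's ends point at the thin short black ticks of the white dial under it, at 1.40 (end stop, fully tight) at the thick long ticks, the bar then lying along the press's x. It stays where left; turning takes 0.06 N m.
- loupe_mid (a point): Folded loupe, 24 x 32 x 19 mm, a bystander lying beyond the press; point about 8 mm above the bench.
- wax_lump_mid (a point): Yellow wax lump, 41 x 50 x 19 mm, a bystander; point about 8 mm above the bench.
- marker_mid (a point): Black marker pen, 12 x 131 x 12 mm, a bystander lying near the robot; point about 8 mm above the bench.

How it is judged:
By the outcome, as a careful person would: the job done as asked, in the order asked, and still so for the second after the job is handed in, with the robot touching nothing.
It also fails if it takes over 72 s, if anything falls off the work surface, if the arm or the gripper's body presses on something with over 40 N, if the wrist force passes 120 N, or if a joint passes its speed limit or range.

## Working session

There is one attempt and no reset: what is moved stays moved. The work goes in short steps, Python scripts to look and compute and a tool call to move; the robot and the scene stay as the last step left them, time stands still between calls to the robot, and variables do not carry over. Pictures are saved under pics/ and viewed, and the job is handed in when it is done.

Besides the shell and the picture viewer there is one more tool, called after "Emit:" as name(argument=value, ...), one argument or row to a line, values as JSON. arm_command: Moves the arm, as the interface text tells. Its arguments: {"type":"object","properties":{"targets":{"type":"array"},"grip_force":{"type":"number"}},"required":["targets"]}

```bash
mkdir -p pics; ls; python3 - <<'E'
from rig import manip
import cv2
s=manip.get_state(); print(s)
for n in("scene","top"):
    im=manip.get_image(n); cv2.imwrite(f"pics/{n}0.png",im[:,:,::-1])
    print(manip.calibration(n))
E
```

```text
pics
{'clock': 0.0, 'qpos': array([-1.28895521e+00,  2.76643295e-01,  1.50612767e+00, -2.53089713e-05,
        1.36071988e+00, -1.20973283e-01]), 'qd': array([ 0.00076938,  0.0001175 , -0.00023382,  0.00037128, -0.00184738,
        0.00049662]), 'effort': array([ 1.14540246e-03, -4.16770756e+01, -2.45808452e+01, -4.12976908e-05,
        1.09302104e-02, -1.07584235e-06]), 'position': array([ 0.22535326, -0.52877983,  0.40381405]), 'ee_rot': array([-0.14078903, -0.69275002, -0.14212551,  0.69287531]), 'contact_force': array([0.34829482, 0.20779749, 0.06063759]), 'moment': array([-0.02827561, -0.04866015, -0.01263994]), 'width': 0.08514428656157937}
{'fx': 497.66456594677857, 'fy': 497.66456594677857, 'cx': 252.64897838118011, 'cy': 186.88449085852253, 'R': array([[ 0.83686102, -0.54699391, -0.02147773],
       [-0.37039602, -0.53691712, -0.75797546],
       [ 0.4030762 ,  0.64227538, -0.65192938]]), 't': array([-0.54207158,  0.10697277,  1.22360214])}
{'fx': 422.8565735362354, 'fy': 422.8565735362354, 'cx': 250.26914943955632, 'cy': 195.21942186510125, 'R': array([[-1.82537903e-02, -9.99823769e-01, -4.38529467e-03],
       [-9.82290316e-01,  1.87513527e-02, -1.86424573e-01],
       [ 1.86473949e-01,  9.04677433e-04, -9.82459489e-01]]), 't': array([-0.23508187,  0.50719028,  0.89621665])}
```

View pics/scene0.png

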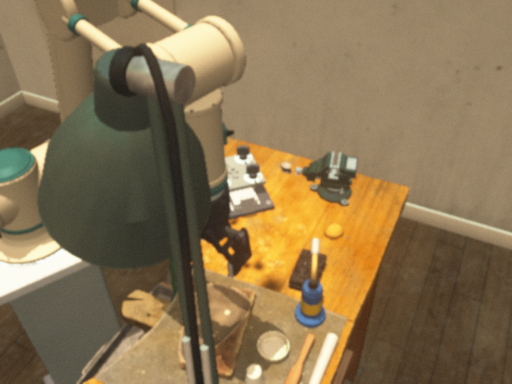

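View pics/top0.png

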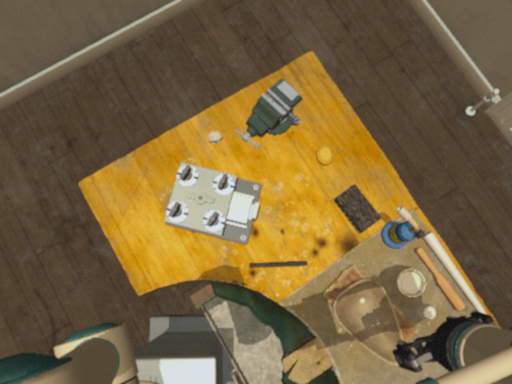

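The top view shows the press around (213,203). Its front apron and tab point to image right at about (258,212), which is world −y. I'll zoom in.

```bash
python3 - <<'E'
import cv2
im=cv2.imread("pics/top0.png")[150:256,150:280]
cv2.imwrite("pics/top0z.png",cv2.resize(im,None,fx=5.6,fy=5.6,interpolation=cv2.INTER_CUBIC))
im=cv2.imread("pics/scene0.png")[140:225,215:300]
cv2.imwrite("pics/scene0z.png",cv2.resize(im,None,fx=6,fy=6,interpolation=cv2.INTER_CUBIC))
E
```

```text
(no output)
```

View pics/top0z.png

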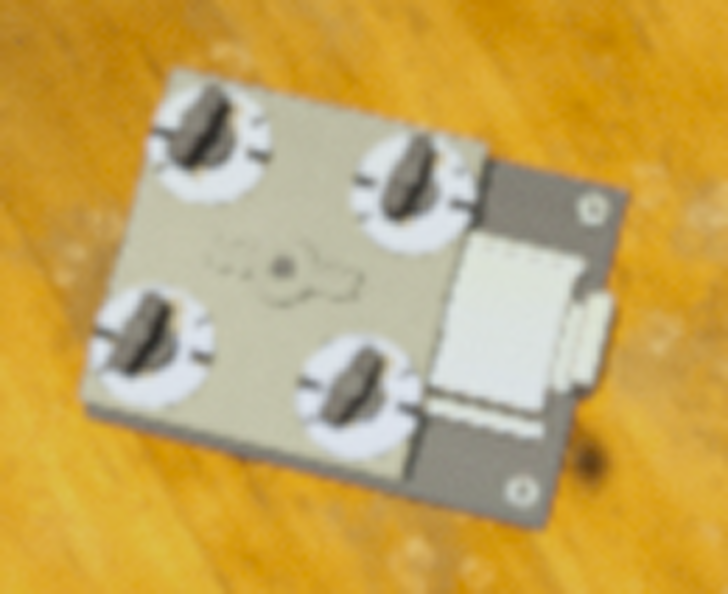

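View pics/scene0z.png

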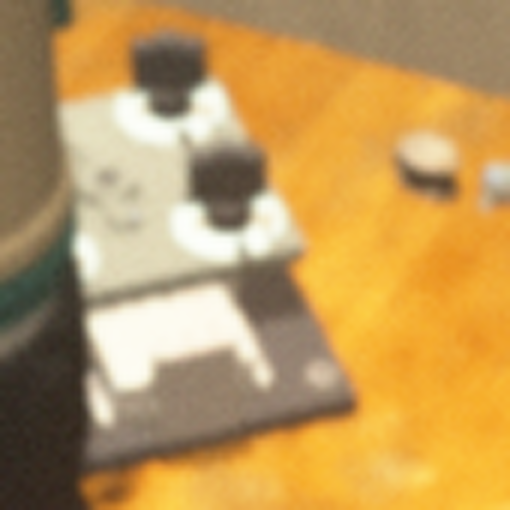

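```bash
cat > h.py <<'E'
import numpy as np, cv2
from rig import manip
def ray(name,uv,z):
    c=manip.calibration(name);R=np.array(c["R"]);t=np.array(c["t"])
    o=-R.T@t; d=R.T@np.array([(uv[0]-c["cx"])/c["fx"],(uv[1]-c["cy"])/c["fy"],1])
    return o+d*(z-o[2])/d[2]
def proj(name,X):
    c=manip.calibration(name);p=np.array(c["R"])@X+np.array(c["t"])
    return np.array([c["fx"]*p[0]/p[2]+c["cx"],c["fy"]*p[1]/p[2]+c["cy"]])
E
python3 - <<'E'
from h import *
K=6;x0,y0=150,150
im=cv2.imread("pics/top0.png")[150:256,150:280]
b=cv2.resize(im,None,fx=K,fy=K,interpolation=cv2.INTER_CUBIC).astype(int)
def uv(p): return (p[0]+.5)/K-.5+x0,(p[1]+.5)/K-.5+y0
B,G,R=b[...,0],b[...,1],b[...,2]
print(b[int(370/5.6*6)][[int(x/5.6*6) for x in (250,315,330,500,520)]])
white=((B>175)&(R-B<25)).astype(np.uint8)*255
cn,_=cv2.findContours(white,cv2.RETR_EXTERNAL,cv2.CHAIN_APPROX_NONE)
for c in cn:
    h=cv2.convexHull(c)
    if cv2.contourArea(h)<1500: continue
    e=cv2.fitEllipse(h); print("white",cv2.contourArea(h),e, ray("top",uv(e[0]),.05).round(4))
dark=((b.max(2)<115)&(b.max(2)-b.min(2)<45)).astype(np.uint8)*255
cn,_=cv2.findContours(dark,cv2.RETR_EXTERNAL,cv2.CHAIN_APPROX_NONE)
for c in cn:
    if cv2.contourArea(c)<600: continue
    print("dark",cv2.contourArea(c),cv2.minAreaRect(c))
v=np.hstack([white,dark]);cv2.imwrite("pics/m.png",cv2.resize(v,None,fx=.5,fy=.5))
E
```

```text
[[173 196 196]
 [234 227 220]
 [230 224 218]
 [227 226 219]
 [225 226 219]]
white 2052.0 ((520.680419921875, 447.8797302246094), (22.299571990966797, 134.17218017578125), 103.13712310791016) [ 0.4379 -0.2128  0.05  ]
white 15972.0 ((381.38446044921875, 423.95513916015625), (141.9901580810547, 145.93023681640625), 23.087133407592773) [ 0.4477 -0.1618  0.05  ]
white 15671.0 ((164.8471221923828, 368.48529052734375), (137.61843872070312, 148.63504028320312), 24.764034271240234) [ 0.4698 -0.0821  0.05  ]
white 26464.0 ((551.297119140625, 348.02191162109375), (191.87005615234375, 205.08737182617188), 54.305747985839844) [ 0.4747 -0.2245  0.05  ]
white 14511.5 ((440.2489318847656, 207.38397216796875), (136.11183166503906, 139.02749633789062), 26.809926986694336) [ 0.5285 -0.1839  0.05  ]
white 12353.5 ((226.3877410888672, 157.1775665283203), (127.38436889648438, 139.75247192382812), 47.582523345947266) [ 0.5493 -0.104   0.05  ]
dark 627.0 ((447.3471984863281, 475.2261657714844), (20.26512908935547, 75.53091430664062), 6.0541911125183105)
dark 1114.0 ((387.1153869628906, 422.576904296875), (21.91065788269043, 81.26358032226562), 33.6900634765625)
dark 1618.0 ((161.65382385253906, 365.73077392578125), (28.155885696411133, 83.47538757324219), 29.74488067626953)
dark 753.5 ((515.0192260742188, 207.9038543701172), (18.434917449951172, 72.36685180664062), 11.309932708740234)
dark 1389.5 ((446.75030517578125, 201.05577087402344), (30.08345603942871, 83.06786346435547), 32.41230773925781)
dark 1850.0 ((223.43626403808594, 145.80538940429688), (32.1138916015625, 84.217041015625), 34.99202346801758)
```

View pics/m.png

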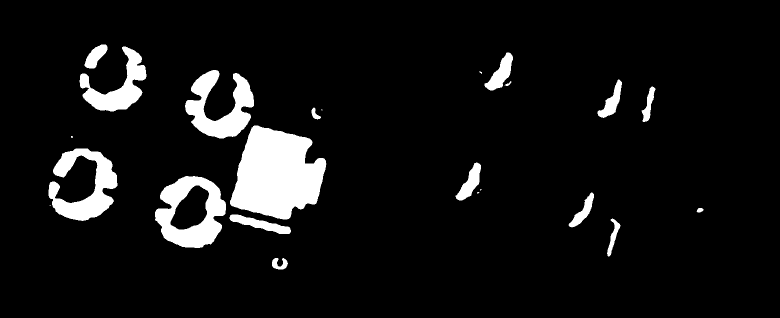

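```bash
cat > plate.py <<'E'
from h import *
import sys
K=6;x0,y0=150,150
def run(f,out):
    im=cv2.imread(f)[150:256,150:280]
    b=cv2.resize(im,None,fx=K,fy=K,interpolation=cv2.INTER_CUBIC).astype(int)
    uv=lambda p:((p[0]+.5)/K-.5+x0,(p[1]+.5)/K-.5+y0)
    B,G,R=b[...,0],b[...,1],b[...,2]
    beige=((R>150)&(R-B>8)&(R-B<70)&(G>150)&(B<200)).astype(np.uint8)*255
    beige=cv2.morphologyEx(beige,cv2.MORPH_OPEN,np.ones((7,7)))
    n,l,s,_=cv2.connectedComponentsWithStats(beige); i=1+np.argmax(s[1:,4])
    m=(l==i).astype(np.uint8)*255
    c,_=cv2.findContours(m,cv2.RETR_EXTERNAL,cv2.CHAIN_APPROX_NONE)
    h=cv2.convexHull(max(c,key=cv2.contourArea))
    q=cv2.approxPolyN(h,4) if hasattr(cv2,"approxPolyN") else cv2.approxPolyDP(h,30,True)
    q=q.reshape(-1,2); P=np.array([ray("top",uv(p),.049)[:2] for p in q])
    print(q.tolist(),P.round(4).tolist(),"mean",P.mean(0).round(4))
    for k in range(4):
        d=P[(k+1)%4]-P[k]; print("side",np.linalg.norm(d).round(4),np.degrees(np.arctan2(d[1],d[0])).round(2))
    v=b.astype(np.uint8).copy(); cv2.polylines(v,[q.astype(np.int32)],True,(0,0,255),1)
    # bars
    for k in [(164,360),(386,418),(444,200),(224,148)]:
        w=b[k[1]-65:k[1]+65,k[0]-60:k[0]+60]; g=((w.max(2)<135)).astype(np.uint8)*255
        n,l,s,ce=cv2.connectedComponentsWithStats(g); 
        i=1+np.argmax(s[1:,4]); c,_=cv2.findContours((l==i).astype(np.uint8),0,1)
        r=cv2.minAreaRect(c[0]); print("bar",k,s[i,4],r,ray("top",uv((r[0][0]+k[0]-60,r[0][1]+k[1]-65)),.08).round(4))
        cv2.polylines(v,[(cv2.boxPoints(r)+[k[0]-60,k[1]-65]).astype(np.int32)],True,(0,255,0),1)
    cv2.imwrite(out,v)
run(sys.argv[1],sys.argv[2])
E
python3 plate.py pics/top0.png pics/p0.png
```

```text
[[651, 186], [370, 502], [76, 428], [185, 70]] [[0.5354, -0.2626], [0.4192, -0.1575], [0.4485, -0.0496], [0.5836, -0.0879]] mean [ 0.4967 -0.1394]
side 0.1567 137.86
side 0.1118 74.86
side 0.1405 -15.84
side 0.1812 -105.42
bar (164, 360) 3321 ((55.980003356933594, 70.36000061035156), (58.799991607666016, 86.99998474121094), 36.869895935058594) [ 0.4663 -0.0856  0.08  ]
bar (386, 418) 2603 ((58.16000747680664, 67.62000274658203), (46.599998474121094, 87.20000457763672), 36.86989974975586) [ 0.445  -0.1655  0.08  ]
bar (444, 200) 2863 ((61.27404022216797, 61.13602066040039), (46.49753189086914, 92.91087341308594), 30.34324836730957) [ 0.5261 -0.1877  0.08  ]
bar (224, 148) 3742 ((54.57707214355469, 61.13744354248047), (68.70899200439453, 84.75513458251953), 53.285797119140625) [ 0.547  -0.1057  0.08  ]
```

View pics/p0.png

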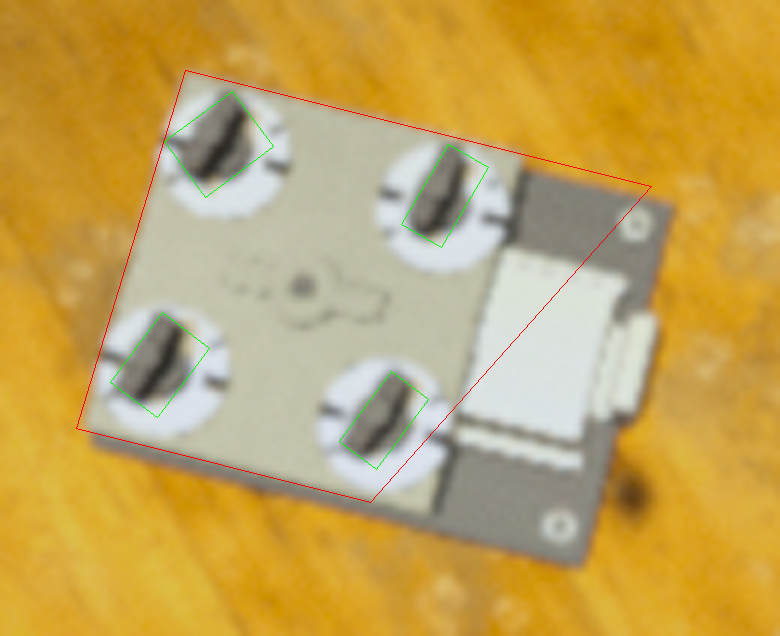

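```bash
python3 - <<'E'
from h import *
uv=lambda p:((p[0]+.5)/6-.5+150,(p[1]+.5)/6-.5+150)
P=np.array([ray("top",uv(p),.049)[:2] for p in [(183,71),(525,155),(436,512),(84,430)]])
print(P.round(4),P.mean(0))
for k in range(4):
    d=P[(k+1)%4]-P[k]; print(np.linalg.norm(d).round(4),np.degrees(np.arctan2(d[1],d[0])).round(2))
c=np.array([.4985,-.1335]);
for yaw in (75.0,):
  a=np.radians(yaw);X=np.array([np.cos(a),np.sin(a)]);Y=np.array([-X[1],X[0]])
  v=cv2.resize(cv2.imread("pics/top0.png")[150:256,150:280],None,fx=6,fy=6,interpolation=cv2.INTER_CUBIC)
  def px(x,y,z):
    u=proj("top",np.r_[c+X*x+Y*y,z]); return tuple(int(round(t)) for t in ((u[0]-150+.5)*6-.5,(u[1]-150+.5)*6-.5))
  for x,y in [(-66,70),(-66,-70),(66,70),(66,-70)]: cv2.circle(v,px(x/1e3,y/1e3,.049),3,(0,0,255),-1)
  for x in(-.042,.042):
    for y in(-.042,.042):
      cv2.circle(v,px(x,y,.09),2,(0,0,255),-1); print(x,y,(c+X*x+Y*y).round(4),px(x,y,.09))
      th=1.4-.14
      for s,w in[(1,1),(1,-1),(-1,1),(-1,-1)]:
        cv2.circle(v,px(x+s*.017*np.cos(th)-w*.005*np.sin(th),y+s*.017*np.sin(th)+w*.005*np.cos(th),.09),2,(0,255,0),-1)
  cv2.imwrite("pics/ov0.png",v)
E
```

```text
[[ 0.5832 -0.0872]
 [ 0.5482 -0.2157]
 [ 0.4151 -0.1816]
 [ 0.4477 -0.0525]] [ 0.49855899 -0.13424557]
0.1332 -105.24
0.1374 165.62
0.1331 75.86
0.1399 -14.33
-0.042 -0.042 [ 0.5282 -0.1849] (436, 184)
-0.042 0.042 [ 0.4471 -0.1632] (375, 411)
0.042 -0.042 [ 0.5499 -0.1038] (209, 130)
0.042 0.042 [ 0.4688 -0.0821] (145, 354)
```

View pics/ov0.png

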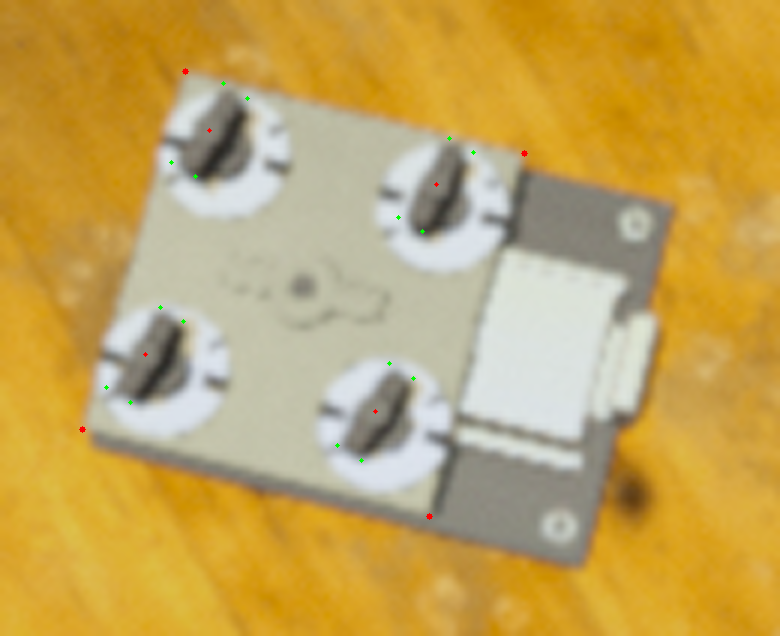

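```bash
cat >> h.py <<'E'
C=np.array([.498,-.1345]);YAW=75.2
_a=np.radians(YAW);PX=np.array([np.cos(_a),np.sin(_a)]);PY=np.array([-PX[1],PX[0]])
def press(x,y,z): return np.r_[C+PX*x+PY*y,z]
def go(P,psi=None,s=None):
    """shift to TCP P in current tool axes, and turn about tool x (deg) after it"""
    from scipy.spatial.transform import Rotation as Ro
    s=s or manip.get_state();w,x,y,z=s["ee_rot"];R=Ro.from_quat([x,y,z,w]).as_matrix()
    d=np.asarray(P)-s["position"]; ps=np.degrees(np.arctan2(R[1,1],R[0,1]))
    lx=s["position"][:2]-C
    print("clk %.2f"%s["clock"],"pos",s["position"].round(4),"press",(1e3*np.array([lx@PX,lx@PY])).round(1),"psi %.2f"%ps,"tilt",R[:,0].round(4),
      "q6 %.2f"%s["qpos"][5],"w %.4f"%s["width"],"F",s["contact_force"].round(1),"M",s["moment"].round(2))
    o="dp mm "+str((1e3*R.T@d).round(1))
    if psi is not None: o+=" turn %.1f"%(((ps-psi+90)%180)-90)
    print(o)
E
python3 - <<'E'
from h import *
go(press(-.150,0,.30),75.2-90)
# mould tab estimate: tab top centre px (630,362)/6 zoom
uv=lambda p:((p[0]+.5)/6-.5+150,(p[1]+.5)/6-.5+150)
for p in [(640,312),(657,316),(622,413),(638,412)]:
  q=ray("top",uv(p),.064)[:2]-C; print((1e3*q@PX).round(1),(1e3*q@PY).round(1))
E
```

```text
clk 0.10 pos [ 0.2253 -0.5288  0.4039] press [-450.9  162.9] psi -66.92 tilt [-5.0e-04  1.6e-03 -1.0e+00] q6 -0.12 w 0.0855 F [-0.5 -0.6  0.1] M [-0.01 -0.03  0.04]
dp mm [ 104.2 -137.3 -313.3] turn -52.1
-122.0 -18.9
-128.4 -19.0
-124.4 18.6
-130.0 16.9
```

Emit:
arm_command(
  targets=[
    {"dp": [0.005,-0.017,-0.039],"turn": [0,0,0],"grip": -1},
    {"dp": [0.01,-0.017,-0.039],"turn": [0,0,0],"grip": -1},
    {"dp": [0.01,-0.017,-0.039],"turn": [0,0,0],"grip": -1},
    {"dp": [0.01,-0.017,-0.039],"turn": [0,0,0],"grip": -1},
    {"dp": [0.01,-0.017,-0.039],"turn": [0,0,0],"grip": -1},
    {"dp": [0.01,-0.017,-0.039],"turn": [0,0,0],"grip": -1},
    {"dp": [0.01,-0.017,-0.039],"turn": [0,0,0],"grip": -1},
    {"dp": [0.01,-0.017,-0.039],"turn": [0,0,0],"grip": -1},
  ],
)

```text
clock: 0.9
position: [0.4599, -0.2801, 0.3291]
ee_rot: [-0.141, -0.693, -0.142, 0.693]
contact_force: [0.2, -0.6, -0.1]
width: -0.0003
```

Emit:
arm_command(
  targets=[
    {"dp": [0,0,0],"turn": [-8,0,0],"grip": -1},
    {"dp": [0,0,0],"turn": [-8,0,0],"grip": -1},
    {"dp": [0,0,0],"turn": [-8,0,0],"grip": -1},
    {"dp": [0,0,0],"turn": [-8,0,0],"grip": -1},
    {"dp": [0,0,0],"turn": [-8,0,0],"grip": -1},
    {"dp": [0,0,0],"turn": [-8,0,0],"grip": -1},
    {"dp": [0,0,0],"turn": [-4,0,0],"grip": -1},
  ],
)

```text
clock: 1.6
position: [0.459, -0.2814, 0.3293]
ee_rot: [-0.432, -0.56, -0.432, 0.56]
contact_force: [-0.7, 0.7, 0.4]
width: -0.0001
```

```bash
python3 - <<'E'
from h import *
go(press(-.165,0,.215),75.2-90)
E
```

```text
clk 1.60 pos [ 0.459  -0.2814  0.3293] press [-152.     0.2] psi -14.69 tilt [-8.e-04  6.e-04 -1.e+00] q6 -0.42 w -0.0001 F [-0.7  0.7  0.4] M [ 0.02 -0.05  0.  ]
dp mm [114.3   0.3  13. ] turn 0.1
```

Emit:
arm_command(
  targets=[
    {"dp": [0.03,0,0.013],"turn": [0,0,0],"grip": -1},
    {"dp": [0.04,0,0],"turn": [0,0,0],"grip": -1},
    {"dp": [0.034,0,0],"turn": [0,0,0],"grip": -1},
    {"dp": [0.01,0,0],"turn": [0,0,0],"grip": -1},
    {"dp": [0,0,-0.01],"turn": [0,0,0],"grip": -1},
    {"dp": [0,0,-0.01],"turn": [0,0,0],"grip": -1},
  ],
)

```text
clock: 2.2
position: [0.4616, -0.2746, 0.2167]
ee_rot: [0.431, 0.561, 0.43, -0.561]
contact_force: [-0.2, 1.5, 0.3]
width: 0.0001
```

```bash
python3 - <<'E'
from h import *
im=manip.get_image("top");cv2.imwrite("pics/t1.png",cv2.resize(im[150:270,150:310,::-1],None,fx=5,fy=5,interpolation=cv2.INTER_CUBIC))
go(press(-.105,0,.215),75.2-90)
E
```

```text
clk 2.25 pos [ 0.4618 -0.2731  0.2171] press [-143.3   -0.4] psi -14.90 tilt [ 0.002 -0.    -1.   ] q6 -0.41 w -0.0001 F [-0.1  1.  -0.7] M [ 0.03 -0.    0.02]
dp mm [  2.1  -0.5 -38.3] turn -0.1
```

View pics/t1.png

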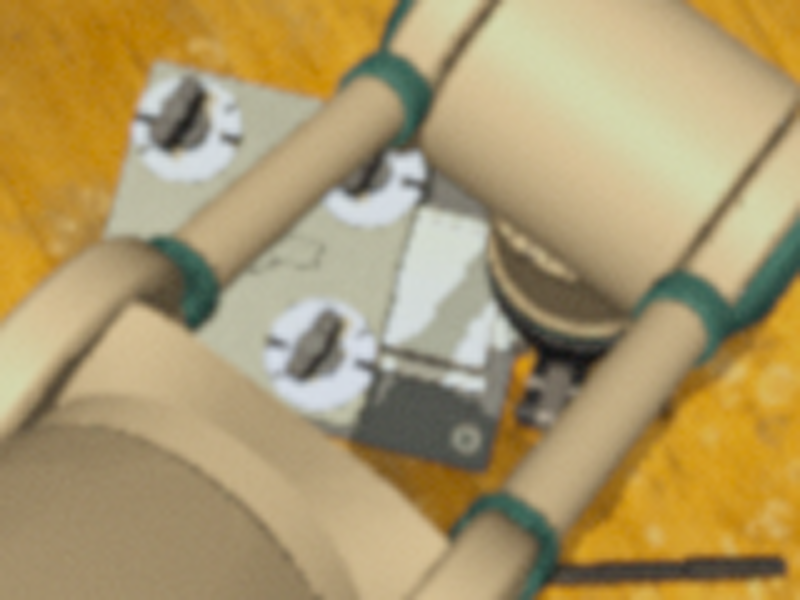

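The arm covers part of the view. The fingers stand just in front of the tab, near (540,390). I'll push slowly and watch the force.

Emit:
arm_command(
  targets=[
    {"dp": [0,0,-0.005],"turn": [0,0,0],"grip": -1},
    {"dp": [0,0,-0.005],"turn": [0,0,0],"grip": -1},
    {"dp": [0,0,-0.005],"turn": [0,0,0],"grip": -1},
    {"dp": [0,0,-0.005],"turn": [0,0,0],"grip": -1},
  ],
)

```text
clock: 2.65
position: [0.4664, -0.2555, 0.2165]
ee_rot: [0.432, 0.561, 0.43, -0.561]
contact_force: [-0.5, -1.8, 1.5]
width: 0.0001
```

Emit:
arm_command(
  targets=[
    {"dp": [0,0,-0.004],"turn": [0,0,0],"grip": -1},
    {"dp": [0,0,-0.004],"turn": [0,0,0],"grip": -1},
    {"dp": [0,0,-0.003],"turn": [0,0,0],"grip": -1},
  ],
)

```text
clock: 2.95
position: [0.469, -0.2446, 0.2157]
ee_rot: [-0.431, -0.561, -0.431, 0.561]
contact_force: [-0.1, -2.1, 1.3]
width: -0.0002
```

```bash
python3 - <<'E'
from h import *
go(press(-.105,0,.215),75.2-90)
E
```

```text
clk 2.95 pos [ 0.469  -0.2446  0.2157] press [-1.139e+02 -1.000e-01] psi -14.92 tilt [-1.e-04 -1.e-04 -1.e+00] q6 -0.35 w -0.0002 F [-0.1 -2.1  1.3] M [-0.36  0.08 -0.02]
dp mm [ 0.7 -0.1 -8.9] turn -0.1
```

Sliding at about 2 N. Next are the last ~9 mm, in smaller steps.

Emit:
arm_command(
  targets=[
    {"dp": [0,0,-0.002],"turn": [0,0,0],"grip": -1},
    {"dp": [0,0,-0.002],"turn": [0,0,0],"grip": -1},
    {"dp": [0,0,-0.001],"turn": [0,0,0],"grip": -1},
  ],
)

```text
clock: 3.25
position: [0.4702, -0.2399, 0.2156]
ee_rot: [-0.431, -0.561, -0.431, 0.561]
contact_force: [-1.1, -2.2, 0.7]
width: 0.0003
```

Emit:
arm_command(
  targets=[
    {"dp": [0,0,-0.001],"turn": [0,0,0],"grip": -1},
    {"dp": [0,0,-0.001],"turn": [0,0,0],"grip": -1},
  ],
)

```text
clock: 3.45
position: [0.4707, -0.2381, 0.2156]
ee_rot: [-0.431, -0.561, -0.431, 0.561]
contact_force: [-0.6, -2.5, 0.6]
width: -0.0001
```

Emit:
arm_command(
  targets=[
    {"dp": [0,0,-0.001],"turn": [0,0,0],"grip": -1},
    {"dp": [0,0,-0.001],"turn": [0,0,0],"grip": -1},
  ],
)

```text
clock: 3.65
position: [0.4712, -0.2361, 0.2156]
ee_rot: [-0.431, -0.561, -0.431, 0.561]
contact_force: [-0.0, -1.9, 0.6]
width: -0.0001
```

Emit:
arm_command(
  targets=[
    {"dp": [0,0,-0.001],"turn": [0,0,0],"grip": -1},
    {"dp": [0,0,-0.001],"turn": [0,0,0],"grip": -1},
  ],
)

```text
clock: 3.85
position: [0.4717, -0.2342, 0.2157]
ee_rot: [-0.431, -0.561, -0.431, 0.561]
contact_force: [-1.9, -5.4, 0.7]
width: -0.0002
```

Emit:
arm_command(
  targets=[
    {"dp": [0,0,-0.001],"turn": [0,0,0],"grip": -1},
    {"dp": [0,0,-0.0005],"turn": [0,0,0],"grip": -1},
  ],
)

```text
clock: 4.05
position: [0.4718, -0.2337, 0.2158]
ee_rot: [-0.432, -0.559, -0.431, 0.561]
contact_force: [-3.3, -7.0, 0.6]
width: 0.0001
```

Emit:
arm_command(
  targets=[
    {"dp": [0,0,-0.001],"turn": [0,0,0],"grip": -1},
    {"dp": [0,0,-0.001],"turn": [0,0,0],"grip": -1},
  ],
)

```text
clock: 4.25
position: [0.4722, -0.2331, 0.2161]
ee_rot: [-0.433, -0.558, -0.43, 0.562]
contact_force: [-5.3, -14.0, 2.4]
width: -0.0001
```

```bash
python3 - <<'E'
from h import *
go(press(-.105,0,.215),75.2-90)
E
```

```text
clk 4.25 pos [ 0.4722 -0.2331  0.2161] press [-101.9   -0.2] psi -14.74 tilt [-0.0014 -0.0064 -1.    ] q6 -0.33 w -0.0001 F [ -5.3 -14.    2.4] M [-2.08  1.02  0.02]
dp mm [ 1.1 -0.2  3.1] turn 0.1
```

Emit:
arm_command(
  targets=[
    {"dp": [0,0,0.005],"turn": [0,0,0],"grip": -1},
    {"dp": [0,0,0.02],"turn": [0,0,0],"grip": -1},
    {"dp": [-0.02,0,0.03],"turn": [0,0,0],"grip": -1},
    {"dp": [-0.045,0,0.02],"turn": [0,0,0],"grip": 0},
    {"dp": [-0.02,0,0],"turn": [0,0,0],"grip": 0},
    {"dp": [0,0,0],"turn": [0,0,0],"grip": 0},
  ],
)

```text
clock: 4.85
position: [0.4541, -0.3042, 0.3037]
ee_rot: [0.432, 0.562, 0.428, -0.56]
contact_force: [0.3, -0.4, 0.1]
width: 0.0422
```

```bash
python3 - <<'E'
from h import *
im=manip.get_image("top");cv2.imwrite("pics/t2.png",cv2.resize(im[150:270,150:310,::-1],None,fx=5,fy=5,interpolation=cv2.INTER_CUBIC))
im=manip.get_image("scene");cv2.imwrite("pics/s2.png",cv2.resize(im[130:230,190:300,::-1],None,fx=6,fy=6,interpolation=cv2.INTER_CUBIC))
go(press(-.042,.042,.285),57.5)
E
```

```text
clk 4.95 pos [ 0.4531 -0.3027  0.3004] press [-174.1    0.5] psi -14.94 tilt [-1.0e-04  1.4e-03 -1.0e+00] q6 -0.46 w 0.0426 F [ 0.5 -0.5 -0.4] M [0.01 0.   0.02]
dp mm [  15.6  -41.8 -132. ] turn -72.4
```

View pics/t2.png

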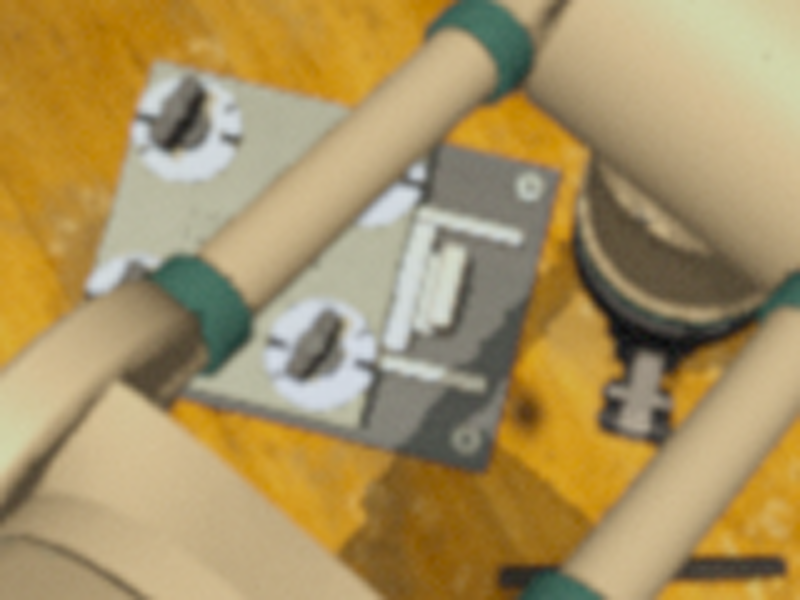

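View pics/s2.png

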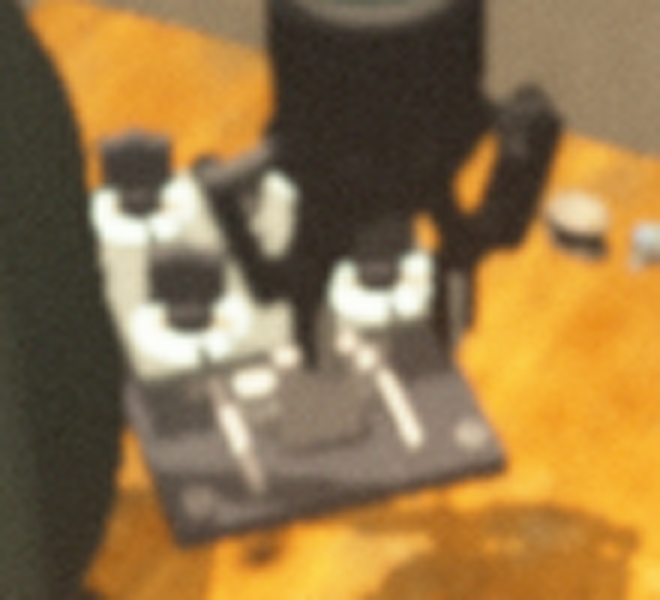

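The mould now shows only a narrow strip in front of the plate, around (410,285), with the tab at (445,290). I'll check the tab's position numerically, then move to the front left screw.

```bash
python3 - <<'E'
from h import *
uv=lambda p:((p[0]+.5)/5-.5+150,(p[1]+.5)/5-.5+150)
for p in [(447,240),(466,246),(428,333),(448,336)]:
  q=ray("top",uv(p),.064)[:2]-C; print((1e3*q@PX).round(1),(1e3*q@PY).round(1))
E
```

```text
-83.3 -18.6
-92.0 -18.0
-85.2 23.2
-94.0 22.4
```

Emit:
arm_command(
  targets=[
    {"dp": [0.001,-0.013,-0.044],"turn": [0,0,0],"grip": 0},
    {"dp": [0.001,-0.014,-0.044],"turn": [0,0,0],"grip": 0},
    {"dp": [0.001,-0.014,-0.044],"turn": [0,0,0],"grip": 0},
    {"dp": [0,0,0],"turn": [-8.5,0,0],"grip": 0},
    {"dp": [0,0,0],"turn": [-8.5,0,0],"grip": 0},
    {"dp": [0,0,0],"turn": [-8.5,0,0],"grip": 0},
    {"dp": [0,0,0],"turn": [-8.5,0,0],"grip": 0},
    {"dp": [0,0,0],"turn": [-8.5,0,0],"grip": 0},
  ],
)

```text
clock: 5.75
position: [0.447, -0.1639, 0.2958]
ee_rot: [0.604, 0.364, 0.608, -0.364]
contact_force: [-0.4, -0.2, -0.2]
width: 0.0433
```

Emit:
arm_command(
  targets=[
    {"dp": [0,0,0],"turn": [-8.5,0,0],"grip": 0},
    {"dp": [0,0,0],"turn": [-8.5,0,0],"grip": 0},
    {"dp": [0,0,0],"turn": [-8.5,0,0],"grip": 0},
    {"dp": [0,0,0],"turn": [-4.5,0,0],"grip": 0},
    {"dp": [0,0,0],"turn": [0,0,0],"grip": 0},
  ],
)

```text
clock: 6.25
position: [0.447, -0.1642, 0.2959]
ee_rot: [0.678, 0.198, 0.68, -0.197]
contact_force: [-0.6, -0.1, 0.3]
width: 0.0427
```

```bash
python3 - <<'E'
from h import *
im=manip.get_image("top");cv2.imwrite("pics/t3.png",cv2.resize(im[150:270,150:310,::-1],None,fx=5,fy=5,interpolation=cv2.INTER_CUBIC))
im=manip.get_image("scene");cv2.imwrite("pics/s3.png",cv2.resize(im[130:230,190:300,::-1],None,fx=6,fy=6,interpolation=cv2.INTER_CUBIC))
go(press(-.042,.042,.241),57)
E
```

```text
clk 6.35 pos [ 0.4473 -0.1645  0.2965] press [-42.   41.4] psi 57.51 tilt [-0.0025  0.0017 -1.    ] q6 -1.50 w 0.0427 F [0.3 0.4 0.4] M [-0.02 -0.01 -0.  ]
dp mm [55.5 -0.2 -0.4] turn 0.5
```

View pics/t3.png

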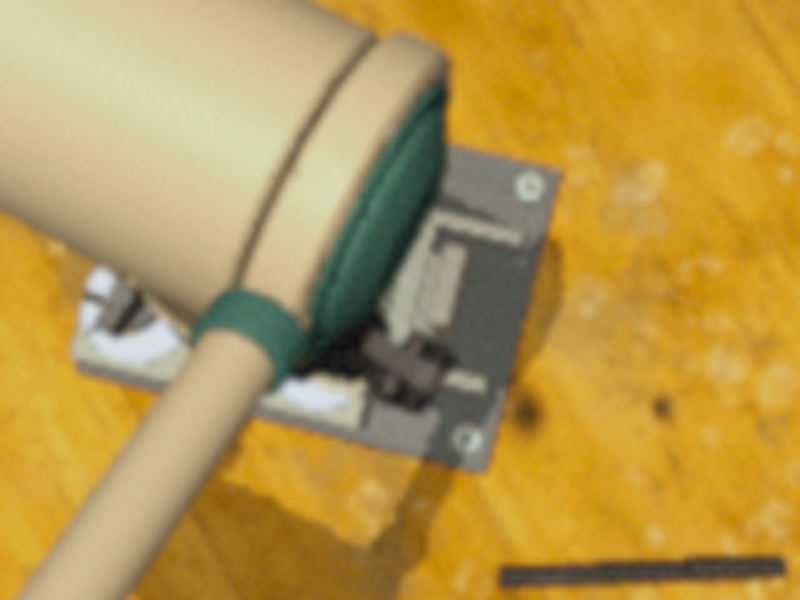

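View pics/s3.png

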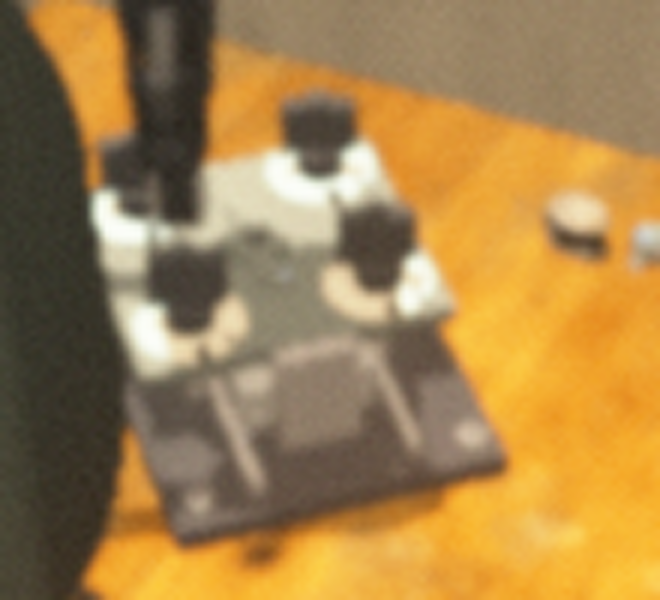

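Emit:
arm_command(
  targets=[
    {"dp": [0.035,0,0],"turn": [1.5,0,0],"grip": 0},
    {"dp": [0.02,0,0],"turn": [0,0,0],"grip": 0},
    {"dp": [0,0,0],"turn": [0,0,0],"grip": 0},
  ],
)

```text
clock: 6.65
position: [0.4462, -0.1643, 0.2399]
ee_rot: [0.674, 0.207, 0.679, -0.206]
contact_force: [-0.1, 0.1, -0.3]
width: 0.043
```

```bash
python3 - <<'E'
from h import *
im=manip.get_image("scene");cv2.imwrite("pics/s4.png",cv2.resize(im[130:230,190:300,::-1],None,fx=6,fy=6,interpolation=cv2.INTER_CUBIC))
go(press(-.042,.042,.241),57)
E
```

```text
clk 6.70 pos [ 0.4471 -0.1647  0.2415] press [-42.2  41.5] psi 56.03 tilt [-0.0035  0.002  -1.    ] q6 -1.48 w 0.0427 F [ 0.2 -0.1  0. ] M [ 0.02  0.01 -0.02]
dp mm [ 0.5  0.1 -0.5] turn -1.0
```

View pics/s4.png

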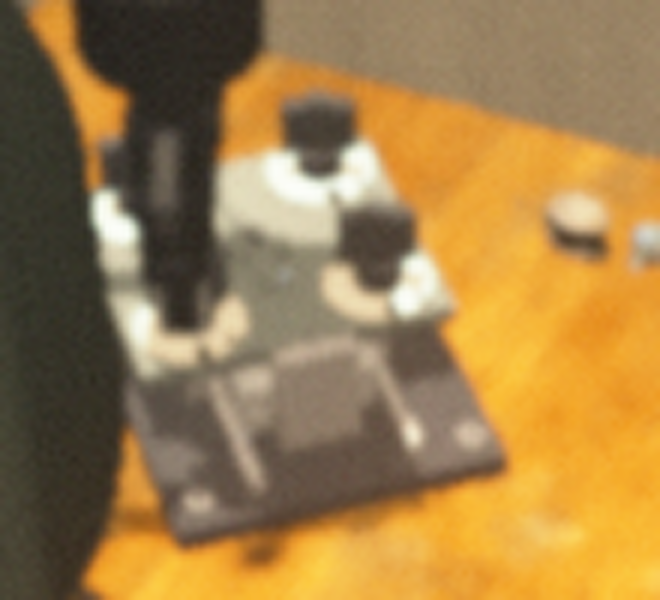

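Emit:
arm_command(
  targets=[
    {"dp": [0,0,0],"turn": [0,0,0],"grip": -1},
    {"dp": [0,0,0],"turn": [0,0,0],"grip": -1},
    {"dp": [0,0,0],"turn": [0,0,0],"grip": -1},
    {"dp": [0,0,0],"turn": [0,0,0],"grip": -1},
  ],
  grip_force=30,
)

```text
clock: 7.1
position: [0.4486, -0.1648, 0.2439]
ee_rot: [0.677, 0.207, 0.675, -0.206]
contact_force: [2.8, 5.3, 2.0]
width: 0.0107
```

```bash
python3 - <<'E'
from h import *
go(press(-.042,.042,.241),75.2-90+40.1)
E
```

```text
clk 7.10 pos [ 0.4486 -0.1648  0.2439] press [-41.9  40. ] psi 55.99 tilt [ 3.9e-03  7.0e-04 -1.0e+00] q6 -1.48 w 0.0107 F [2.8 5.3 2. ] M [ 0.71 -0.47  0.01]
dp mm [ 2.9 -0.8 -1.8] turn 30.7
```

Emit:
arm_command(
  targets=[
    {"dp": [0,0,0],"turn": [7.5,0,0],"grip": -1},
    {"dp": [0,0,0],"turn": [7.5,0,0],"grip": -1},
    {"dp": [0,0,0],"turn": [7.5,0,0],"grip": -1},
    {"dp": [0,0,0],"turn": [8,0,0],"grip": -1},
    {"dp": [0,0,0],"turn": [0,0,0],"grip": -1},
  ],
)

```text
clock: 7.6
position: [0.4476, -0.1656, 0.2439]
ee_rot: [0.599, 0.376, 0.598, -0.377]
contact_force: [-1.5, -1.4, 5.0]
width: 0.0103
```

```bash
python3 - <<'E'
from h import *
im=manip.get_image("scene");cv2.imwrite("pics/s5.png",cv2.resize(im[130:230,190:300,::-1],None,fx=6,fy=6,interpolation=cv2.INTER_CUBIC))
go(press(-.042,.042,.241),75.2-90+40.1)
E
```

```text
clk 7.65 pos [ 0.4476 -0.1657  0.2438] press [-43.   40.8] psi 25.77 tilt [ 5.0e-04 -1.9e-03 -1.0e+00] q6 -0.95 w 0.0107 F [-2.7 -1.1  6.6] M [-0.17  0.52 -0.05]
dp mm [ 2.8 -0.3 -1.6] turn 0.5
```

View pics/s5.png

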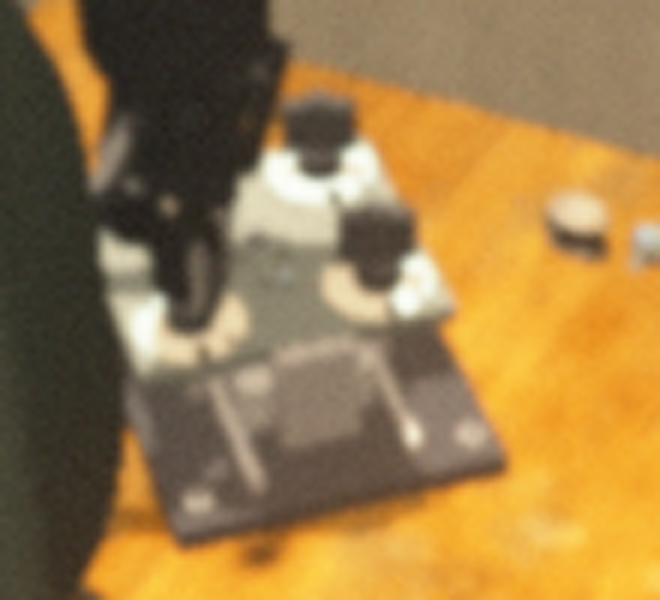

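```bash
sed -i 's/^C=.*/C=np.array([.4990,-.1355]);YAW=75.2/' h.py; python3 - <<'E'
from h import *
# C shift of (-.7,-1.2) mm in press axes
print(np.array([.498,-.1345])+PX*-.0007+PY*-.0012)
go(press(.042,-.042,.290),57.5)
E
```

```text
[ 0.49898138 -0.13548331]
clk 7.65 pos [ 0.4476 -0.1657  0.2438] press [-42.3  42. ] psi 25.77 tilt [ 5.0e-04 -1.9e-03 -1.0e+00] q6 -0.95 w 0.0107 F [-2.7 -1.1  6.6] M [-0.17  0.52 -0.05]
dp mm [-46.2 118.6  -9.3] turn -31.7
```

Emit:
arm_command(
  targets=[
    {"dp": [0,0,0],"turn": [0,0,0],"grip": 0},
    {"dp": [0,0,0],"turn": [0,0,0],"grip": 0},
    {"dp": [0,0,0],"turn": [0,0,0],"grip": 0},
    {"dp": [-0.02,0,0],"turn": [0,0,0],"grip": 0},
    {"dp": [-0.03,0,0],"turn": [0,0,0],"grip": 0},
  ],
)

```text
clock: 8.15
position: [0.4471, -0.1648, 0.2916]
ee_rot: [0.597, 0.377, 0.6, -0.377]
contact_force: [0.0, -0.7, 0.4]
width: 0.0427
```

```bash
python3 - <<'E'
from h import *
go(press(.042,-.042,.290),57.5)
E
```

```text
clk 8.15 pos [ 0.4471 -0.1648  0.2916] press [-41.6  42.7] psi 25.62 tilt [-0.0042  0.0024 -1.    ] q6 -0.95 w 0.0427 F [ 0.  -0.7  0.4] M [-0.03  0.02 -0.04]
dp mm [  1.3 118.7  -8.7] turn -31.9
```

Emit:
arm_command(
  targets=[
    {"dp": [0,0.039,-0.003],"turn": [0,0,0],"grip": 0},
    {"dp": [0,0.04,-0.003],"turn": [0,0,0],"grip": 0},
    {"dp": [0,0.04,-0.003],"turn": [0,0,0],"grip": 0},
    {"dp": [0,0,0],"turn": [-8,0,0],"grip": 0},
    {"dp": [0,0,0],"turn": [-8,0,0],"grip": 0},
    {"dp": [0,0,0],"turn": [-8,0,0],"grip": 0},
    {"dp": [0,0,0],"turn": [-8,0,0],"grip": 0},
    {"dp": [0,0,0],"turn": [0,0,0],"grip": 0},
  ],
)

```text
clock: 8.95
position: [0.5512, -0.1056, 0.2924]
ee_rot: [0.679, 0.197, 0.679, -0.197]
contact_force: [-0.1, -0.1, 0.3]
width: 0.0427
```

```bash
python3 - <<'E'
from h import *
go(press(.042,-.042,.245),57.5)
im=manip.get_image("scene");cv2.imwrite("pics/s6.png",cv2.resize(im[130:230,190:300,::-1],None,fx=6,fy=6,interpolation=cv2.INTER_CUBIC))
im=manip.get_image("top");cv2.imwrite("pics/t6.png",cv2.resize(im[150:270,150:310,::-1],None,fx=5,fy=5,interpolation=cv2.INTER_CUBIC))
E
```

```text
clk 8.95 pos [ 0.5512 -0.1056  0.2924] press [ 42.2 -42.9] psi 57.61 tilt [-3.e-04  2.e-04 -1.e+00] q6 -1.32 w 0.0427 F [-0.1 -0.1  0.3] M [ 0.02 -0.03 -0.03]
dp mm [47.4 -0.5 -0.7] turn 0.1
```

View pics/s6.png

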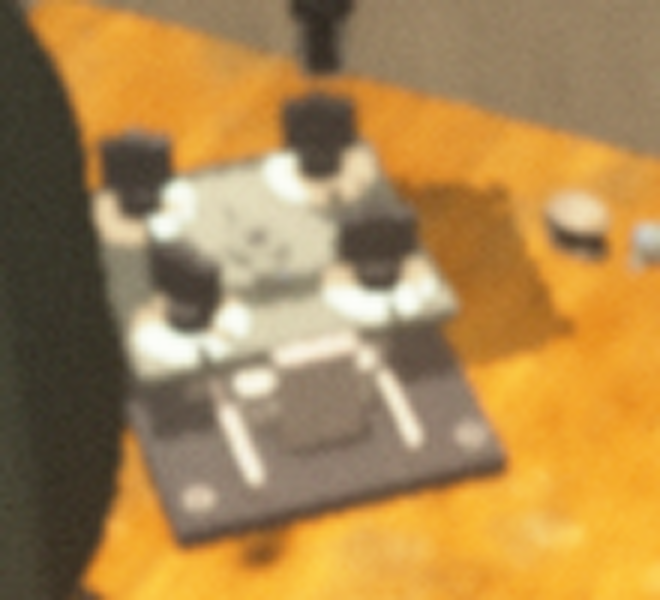

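View pics/t6.png

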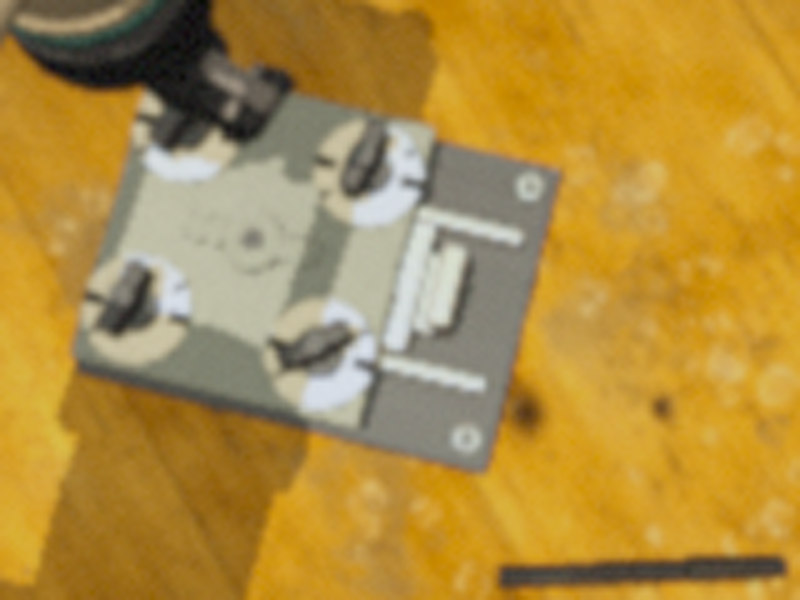

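The front left screw has turned: its bar now lies about halfway, near (315,345) in the top view, and the mould is still home. Next is the back right screw.

Emit:
arm_command(
  targets=[
    {"dp": [0.03,0,0],"turn": [0,0,0],"grip": 0},
    {"dp": [0.017,0,0],"turn": [0,0,0],"grip": 0},
    {"dp": [0,0,0],"turn": [0,0,0],"grip": -1},
    {"dp": [0,0,0],"turn": [0,0,0],"grip": -1},
    {"dp": [0,0,0],"turn": [0,0,0],"grip": -1},
    {"dp": [0,0,0],"turn": [0,0,0],"grip": -1},
  ],
)

```text
clock: 9.65
position: [0.5516, -0.1052, 0.2461]
ee_rot: [0.679, 0.198, 0.678, -0.197]
contact_force: [1.8, 3.5, -5.3]
width: 0.0104
```

```bash
python3 - <<'E'
from h import *
go(press(.042,-.042,.245),25.3)
E
```

```text
clk 9.65 pos [ 0.5516 -0.1052  0.2461] press [ 42.7 -43.1] psi 57.52 tilt [ 0.0016  0.0011 -1.    ] q6 -1.32 w 0.0104 F [ 1.8  3.5 -5.3] M [ 0.64 -0.34 -0.01]
dp mm [ 1.1 -1.  -0.8] turn 32.2
```

Emit:
arm_command(
  targets=[
    {"dp": [0,0,0],"turn": [8,0,0],"grip": -1},
    {"dp": [0,0,0],"turn": [8,0,0],"grip": -1},
    {"dp": [0,0,0],"turn": [8,0,0],"grip": -1},
    {"dp": [0,0,0],"turn": [8,0,0],"grip": -1},
    {"dp": [0,0,0],"turn": [0,0,0],"grip": -1},
  ],
)

```text
clock: 10.15
position: [0.5506, -0.1061, 0.2461]
ee_rot: [0.598, 0.376, 0.599, -0.377]
contact_force: [-2.4, -0.8, -1.1]
width: 0.0104
```

```bash
python3 - <<'E'
from h import *
go(press(.042,-.042,.245),25.3)
E
```

```text
clk 10.15 pos [ 0.5506 -0.1061  0.2461] press [ 41.6 -42.3] psi 25.62 tilt [-0.0015 -0.0013 -1.    ] q6 -0.76 w 0.0104 F [-2.4 -0.8 -1.1] M [-0.13  0.41 -0.04]
dp mm [ 1.1 -0.  -0.5] turn 0.3
```

Emit:
arm_command(
  targets=[
    {"dp": [0,0,0],"turn": [0,0,0],"grip": 0},
    {"dp": [0,0,0],"turn": [0,0,0],"grip": 0},
    {"dp": [0,0,0],"turn": [0,0,0],"grip": 0},
    {"dp": [-0.02,0,0],"turn": [0,0,0],"grip": 0},
    {"dp": [-0.027,0,0],"turn": [0,0,0],"grip": 0},
  ],
)

```text
clock: 10.65
position: [0.5508, -0.1057, 0.2921]
ee_rot: [0.597, 0.376, 0.599, -0.377]
contact_force: [0.1, -0.8, 0.0]
width: 0.0429
```

```bash
python3 - <<'E'
from h import *
go(press(-.042,-.042,.292),62.5)
E
```

```text
clk 10.65 pos [ 0.5508 -0.1057  0.2921] press [ 42.1 -42.4] psi 25.63 tilt [-2.9e-03  8.0e-04 -1.0e+00] q6 -0.76 w 0.0429 F [ 0.1 -0.8  0. ] M [-0.01  0.04  0.01]
dp mm [  0.1 -54.9  63.7] turn -36.9
```

Emit:
arm_command(
  targets=[
    {"dp": [0,-0.0275,0.032],"turn": [0,0,0],"grip": 0},
    {"dp": [0,-0.0275,0.032],"turn": [0,0,0],"grip": 0},
    {"dp": [0,0,0],"turn": [-8,0,0],"grip": 0},
    {"dp": [0,0,0],"turn": [-8,0,0],"grip": 0},
    {"dp": [0,0,0],"turn": [-8,0,0],"grip": 0},
    {"dp": [0,0,0],"turn": [-8,0,0],"grip": 0},
    {"dp": [0,0,0],"turn": [-5,0,0],"grip": 0},
    {"dp": [0,0,0],"turn": [0,0,0],"grip": 0},
  ],
)

```text
clock: 11.45
position: [0.5293, -0.1873, 0.293]
ee_rot: [0.687, 0.167, 0.687, -0.168]
contact_force: [-1.1, -0.6, -0.1]
width: 0.0427
```

```bash
python3 - <<'E'
from h import *
go(press(-.042,-.042,.245),62.5)
im=manip.get_image("scene");cv2.imwrite("pics/s7.png",cv2.resize(im[130:230,190:300,::-1],None,fx=6,fy=6,interpolation=cv2.INTER_CUBIC))
im=manip.get_image("top");cv2.imwrite("pics/t7.png",cv2.resize(im[150:270,150:310,::-1],None,fx=5,fy=5,interpolation=cv2.INTER_CUBIC))
E
```

```text
clk 11.45 pos [ 0.5293 -0.1873  0.293 ] press [-42.4 -42.6] psi 62.60 tilt [ 9.e-04 -5.e-04 -1.e+00] q6 -1.56 w 0.0427 F [-1.1 -0.6 -0.1] M [ 0.06 -0.02 -0.02]
dp mm [48.   0.2 -0.7] turn 0.1
```

View pics/t7.png

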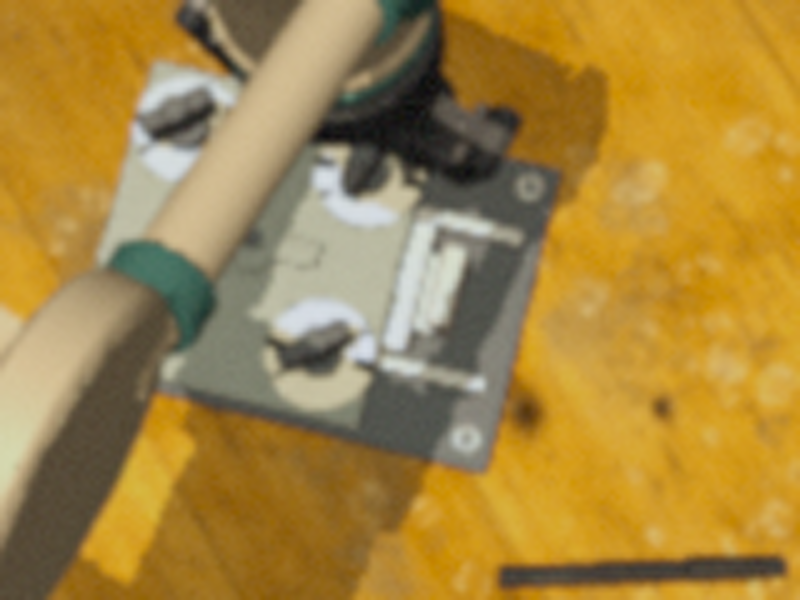

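The back right and front left bars are both at about half turn. Now I'll lower onto the front right screw.

Emit:
arm_command(
  targets=[
    {"dp": [0.03,0,0],"turn": [0,0,0],"grip": 0},
    {"dp": [0.018,0,0],"turn": [0,0,0],"grip": 0},
    {"dp": [0,0,0],"turn": [0,0,0],"grip": -1},
    {"dp": [0,0,0],"turn": [0,0,0],"grip": -1},
    {"dp": [0,0,0],"turn": [0,0,0],"grip": -1},
    {"dp": [0,0,0],"turn": [0,0,0],"grip": -1},
  ],
)

```text
clock: 12.15
position: [0.5297, -0.1862, 0.2451]
ee_rot: [0.687, 0.169, 0.686, -0.167]
contact_force: [1.9, 4.7, -4.7]
width: 0.0108
```

```bash
python3 - <<'E'
from h import *
go(press(-.042,-.042,.245),25.3)
E
```

```text
clk 12.15 pos [ 0.5297 -0.1862  0.2451] press [-41.2 -42.6] psi 62.49 tilt [ 0.0018  0.0025 -1.    ] q6 -1.56 w 0.0108 F [ 1.9  4.7 -4.7] M [ 0.63 -0.41  0.05]
dp mm [ 0.1 -1.  -0.4] turn 37.2
```

Emit:
arm_command(
  targets=[
    {"dp": [0,0,0],"turn": [7.5,0,0],"grip": -1},
    {"dp": [0,0,0],"turn": [7.5,0,0],"grip": -1},
    {"dp": [0,0,0],"turn": [7.5,0,0],"grip": -1},
    {"dp": [0,0,0],"turn": [7.5,0,0],"grip": -1},
    {"dp": [0,0,0],"turn": [7.4,0,0],"grip": -1},
    {"dp": [0,0,0],"turn": [0,0,0],"grip": -1},
  ],
)

```text
clock: 12.75
position: [0.5286, -0.1872, 0.2451]
ee_rot: [0.597, 0.379, 0.597, -0.379]
contact_force: [-2.0, -1.0, -3.0]
width: 0.0105
```

```bash
python3 - <<'E'
from h import *
go(press(-.042,-.042,.245),25.3)
E
```

```text
clk 12.75 pos [ 0.5286 -0.1872  0.2451] press [-42.4 -41.9] psi 25.20 tilt [-1.5e-03 -3.0e-04 -1.0e+00] q6 -0.90 w 0.0105 F [-2. -1. -3.] M [-0.08  0.46 -0.01]
dp mm [ 0.1  0.4 -0.2] turn -0.1
```

Emit:
arm_command(
  targets=[
    {"dp": [0,0,0],"turn": [0,0,0],"grip": 0},
    {"dp": [0,0,0],"turn": [0,0,0],"grip": 0},
    {"dp": [0,0,0],"turn": [0,0,0],"grip": 0},
    {"dp": [-0.02,0,0],"turn": [0,0,0],"grip": 0},
    {"dp": [-0.027,0,0],"turn": [0,0,0],"grip": 0},
  ],
)

```text
clock: 13.25
position: [0.5289, -0.1871, 0.2913]
ee_rot: [0.596, 0.379, 0.598, -0.379]
contact_force: [0.5, -0.8, 0.0]
width: 0.0422
```

```bash
python3 - <<'E'
from h import *
go(press(.042,.042,.292),58)
E
```

```text
clk 13.25 pos [ 0.5289 -0.1871  0.2913] press [-42.2 -42.1] psi 25.22 tilt [-0.0023  0.0012 -1.    ] q6 -0.90 w 0.0422 F [ 0.5 -0.8  0. ] M [-0.01  0.02  0.04]
dp mm [  -0.4  -10.2 -118.6] turn -32.8
```

Emit:
arm_command(
  targets=[
    {"dp": [0,-0.003,-0.039],"turn": [0,0,0],"grip": 0},
    {"dp": [0,-0.003,-0.04],"turn": [0,0,0],"grip": 0},
    {"dp": [0,-0.004,-0.04],"turn": [0,0,0],"grip": 0},
    {"dp": [0,0,0],"turn": [-8,0,0],"grip": 0},
    {"dp": [0,0,0],"turn": [-8,0,0],"grip": 0},
    {"dp": [0,0,0],"turn": [-8,0,0],"grip": 0},
    {"dp": [0,0,0],"turn": [-8.5,0,0],"grip": 0},
    {"dp": [0,0,0],"turn": [0,0,0],"grip": 0},
  ],
)

```text
clock: 14.05
position: [0.4698, -0.0837, 0.2922]
ee_rot: [0.68, 0.197, 0.679, -0.197]
contact_force: [-0.4, -0.1, 0.0]
width: 0.0428
```

```bash
python3 - <<'E'
from h import *
go(press(.042,.042,.245),58)
im=manip.get_image("top");cv2.imwrite("pics/t8.png",cv2.resize(im[150:270,150:310,::-1],None,fx=5,fy=5,interpolation=cv2.INTER_CUBIC))
E
```

```text
clk 14.05 pos [ 0.4698 -0.0837  0.2922] press [42.6 41.5] psi 57.70 tilt [ 1.5e-03 -5.0e-04 -1.0e+00] q6 -1.33 w 0.0428 F [-0.4 -0.1  0. ] M [-0.    0.01 -0.02]
dp mm [47.2 -0.7 -0.4] turn -0.3
```

View pics/t8.png

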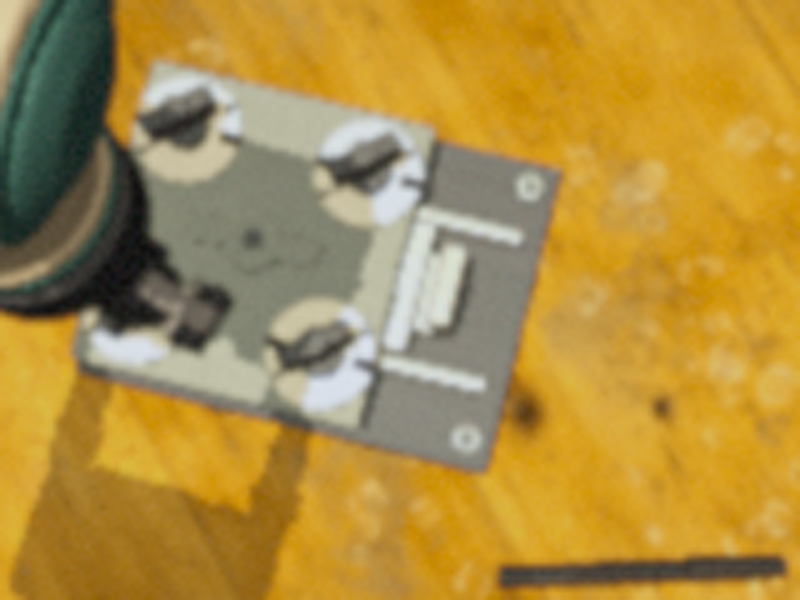

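The front left, back right and front right bars are parallel at half turn. Now the back left screw.

Emit:
arm_command(
  targets=[
    {"dp": [0.03,0,0],"turn": [0,0,0],"grip": 0},
    {"dp": [0.017,0,0],"turn": [0,0,0],"grip": 0},
    {"dp": [0,0,0],"turn": [0,0,0],"grip": -1},
    {"dp": [0,0,0],"turn": [0,0,0],"grip": -1},
    {"dp": [0,0,0],"turn": [0,0,0],"grip": -1},
    {"dp": [0,0,0],"turn": [0,0,0],"grip": -1},
  ],
)

```text
clock: 14.7
position: [0.47, -0.0832, 0.2452]
ee_rot: [0.68, 0.198, 0.678, -0.197]
contact_force: [3.0, 4.2, -4.1]
width: 0.0105
```

```bash
python3 - <<'E'
from h import *
go(press(.042,.042,.245),25.3)
E
```

```text
clk 14.70 pos [ 0.47   -0.0832  0.2452] press [43.2 41.4] psi 57.59 tilt [ 0.0021  0.0014 -1.    ] q6 -1.33 w 0.0105 F [ 3.   4.2 -4.1] M [ 0.74 -0.36  0.05]
dp mm [ 0.2 -1.3 -0.3] turn 32.3
```

Emit:
arm_command(
  targets=[
    {"dp": [0,0,0],"turn": [8,0,0],"grip": -1},
    {"dp": [0,0,0],"turn": [8,0,0],"grip": -1},
    {"dp": [0,0,0],"turn": [8,0,0],"grip": -1},
    {"dp": [0,0,0],"turn": [8.3,0,0],"grip": -1},
    {"dp": [0,0,0],"turn": [0,0,0],"grip": -1},
  ],
)

```text
clock: 15.2
position: [0.4691, -0.0839, 0.2452]
ee_rot: [0.598, 0.377, 0.598, -0.378]
contact_force: [-2.7, 0.2, -2.9]
width: 0.0108
```

Emit:
arm_command(
  targets=[
    {"dp": [0,0,0],"turn": [0,0,0],"grip": 0},
    {"dp": [0,0,0],"turn": [0,0,0],"grip": 0},
    {"dp": [0,0,0],"turn": [0,0,0],"grip": 0},
    {"dp": [-0.02,0,0],"turn": [0,0,0],"grip": 0},
    {"dp": [-0.027,0,0],"turn": [0,0,0],"grip": 0},
  ],
)

```text
clock: 15.7
position: [0.4691, -0.0837, 0.2913]
ee_rot: [0.597, 0.377, 0.599, -0.378]
contact_force: [-0.2, 0.3, 0.4]
width: 0.0425
```

```bash
python3 - <<'E'
from h import *
go(press(.150,.10,.300),25.5)
go(press(-.042,.042,.292),25.5)
E
```

```text
clk 15.70 pos [ 0.4691 -0.0837  0.2913] press [42.4 42.2] psi 25.42 tilt [-2.9e-03  8.0e-04 -1.0e+00] q6 -0.77 w 0.0425 F [-0.2  0.3  0.4] M [ 0.02 -0.03  0.03]
dp mm [  -8.5   25.3 -119.5] turn -0.1
clk 15.70 pos [ 0.4691 -0.0837  0.2913] press [42.4 42.2] psi 25.42 tilt [-2.9e-03  8.0e-04 -1.0e+00] q6 -0.77 w 0.0425 F [-0.2  0.3  0.4] M [ 0.02 -0.03  0.03]
dp mm [ -0.7 -54.4  64.6] turn -0.1
```

```bash
python3 - <<'E'
from h import *
go([.35,.10,.35],25.5)
E
```

```text
clk 15.70 pos [ 0.4691 -0.0837  0.2913] press [42.4 42.2] psi 25.42 tilt [-2.9e-03  8.0e-04 -1.0e+00] q6 -0.77 w 0.0425 F [-0.2  0.3  0.4] M [ 0.02 -0.03  0.03]
dp mm [ -58.2  -28.8 -217.1] turn -0.1
```

Emit:
arm_command(
  targets=[
    {"dp": [-0.012,-0.006,-0.044],"turn": [0,0,0],"grip": 0},
    {"dp": [-0.012,-0.006,-0.044],"turn": [0,0,0],"grip": 0},
    {"dp": [-0.012,-0.006,-0.044],"turn": [0,0,0],"grip": 0},
    {"dp": [-0.012,-0.006,-0.044],"turn": [0,0,0],"grip": 0},
    {"dp": [-0.012,-0.006,-0.044],"turn": [0,0,0],"grip": 0},
  ],
)

```text
clock: 16.2
position: [0.347, 0.1032, 0.3525]
ee_rot: [0.598, 0.378, 0.597, -0.378]
contact_force: [0.9, 0.8, 0.1]
width: 0.0427
```

```bash
python3 - <<'E'
from h import *
im=manip.get_image("top");cv2.imwrite("pics/top9.png",im[:,:,::-1]);cv2.imwrite("pics/t9.png",cv2.resize(im[150:256,150:280,::-1],None,fx=6,fy=6,interpolation=cv2.INTER_CUBIC))
go(press(-.042,.042,.292),25.5)
E
```

```text
clk 16.25 pos [0.3433 0.1073 0.3538] press [194.9 212.5] psi 25.58 tilt [-7.0e-04  5.9e-03 -1.0e+00] q6 -0.34 w 0.0426 F [-3.4  2.5  0.8] M [0.1  0.18 0.  ]
dp mm [ 60.1 -23.7 291.3] turn 0.1
```

View pics/t9.png

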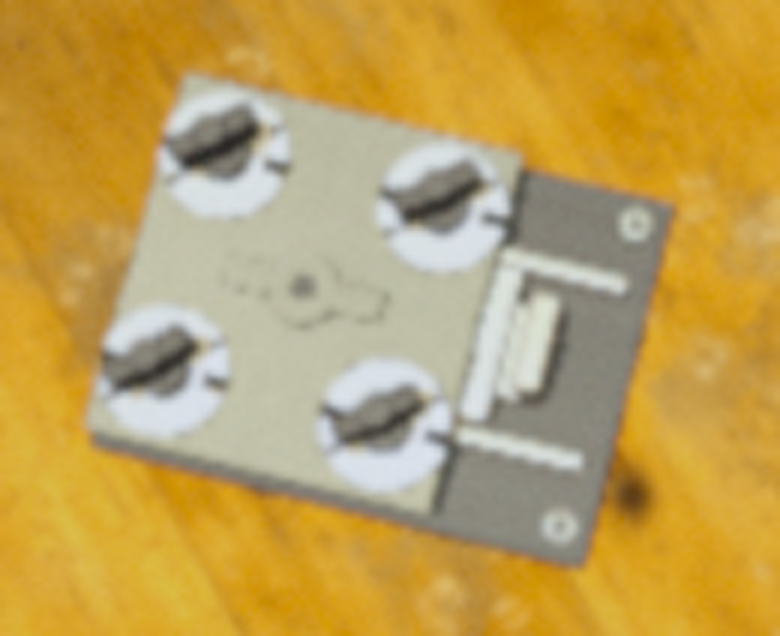

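All four bars point at the thin ticks and the mould is home. I'll start the second pass with the front left screw.

Emit:
arm_command(
  targets=[
    {"dp": [0,-0.003,0.04],"turn": [0,0,0],"grip": 0},
    {"dp": [0.01,-0.003,0.042],"turn": [0,0,0],"grip": 0},
    {"dp": [0.01,-0.003,0.042],"turn": [0,0,0],"grip": 0},
    {"dp": [0.01,-0.003,0.042],"turn": [0,0,0],"grip": 0},
    {"dp": [0.01,-0.004,0.042],"turn": [0,0,0],"grip": 0},
    {"dp": [0.01,-0.004,0.042],"turn": [0,0,0],"grip": 0},
    {"dp": [0.01,-0.004,0.041],"turn": [0,0,0],"grip": 0},
    {"dp": [0,0,0],"turn": [0,0,0],"grip": 0},
  ],
)

```text
clock: 17.05
position: [0.4532, -0.1758, 0.2908]
ee_rot: [0.598, 0.378, 0.596, -0.379]
contact_force: [-0.9, 0.4, -0.9]
width: 0.0429
```

```bash
python3 - <<'E'
from h import *
go(press(-.042,.042,.245),25.5)
E
```

```text
clk 17.05 pos [ 0.4532 -0.1758  0.2908] press [-50.7  34. ] psi 25.20 tilt [ 0.0018 -0.0029 -1.    ] q6 -0.95 w 0.0429 F [-0.9  0.4 -0.9] M [0.03 0.   0.02]
dp mm [ 45.8  -0.6 -11.9] turn -0.3
```

Emit:
arm_command(
  targets=[
    {"dp": [0,0,-0.012],"turn": [0,0,0],"grip": 0},
    {"dp": [0.028,-0.0005,0],"turn": [0,0,0],"grip": 0},
    {"dp": [0.018,0,0],"turn": [0,0,0],"grip": 0},
    {"dp": [0,0,0],"turn": [0,0,0],"grip": -1},
    {"dp": [0,0,0],"turn": [0,0,0],"grip": -1},
    {"dp": [0,0,0],"turn": [0,0,0],"grip": -1},
    {"dp": [0,0,0],"turn": [0,0,0],"grip": -1},
  ],
)

```text
clock: 17.75
position: [0.4448, -0.1596, 0.2465]
ee_rot: [0.597, 0.378, 0.598, -0.378]
contact_force: [-3.2, 2.9, 2.9]
width: 0.0108
```

```bash
python3 - <<'E'
from h import *
go(press(-.042,.042,.245),-14.8)
E
```

```text
clk 17.75 pos [ 0.4448 -0.1596  0.2465] press [-37.2  46.2] psi 25.41 tilt [-1.2e-03  8.0e-04 -1.0e+00] q6 -0.94 w 0.0108 F [-3.2  2.9  2.9] M [ 0.29  0.62 -0.03]
dp mm [1.5 0.1 6.4] turn 40.2
```

The grip sits 6 mm off along the bar, so I'll open, recentre and close again.

Emit:
arm_command(
  targets=[
    {"dp": [0,0,0],"turn": [0,0,0],"grip": -0.3},
    {"dp": [0,0,0],"turn": [0,0,0],"grip": -0.3},
    {"dp": [0,0,0.006],"turn": [0,0,0],"grip": -0.3},
    {"dp": [0,0,0],"turn": [0,0,0],"grip": -0.3},
  ],
)

```text
clock: 18.15
position: [0.4491, -0.1668, 0.2461]
ee_rot: [0.598, 0.378, 0.597, -0.378]
contact_force: [0.7, -0.7, 0.1]
width: 0.03
```

```bash
python3 - <<'E'
from h import *
go(press(-.042,.042,.245),-14.8)
E
```

```text
clk 18.15 pos [ 0.4491 -0.1668  0.2461] press [-43.   40.3] psi 25.35 tilt [ 0.0022 -0.0015 -1.    ] q6 -0.94 w 0.0300 F [ 0.7 -0.7  0.1] M [-0.03 -0.01  0.03]
dp mm [ 1.1 -0.7 -1.9] turn 40.2
```

Emit:
arm_command(
  targets=[
    {"dp": [0,0,-0.001],"turn": [0,0,0],"grip": -1},
    {"dp": [0,0,0],"turn": [0,0,0],"grip": -1},
    {"dp": [0,0,0],"turn": [0,0,0],"grip": -1},
    {"dp": [0,0,0],"turn": [8,0,0],"grip": -1},
    {"dp": [0,0,0],"turn": [8,0,0],"grip": -1},
    {"dp": [0,0,0],"turn": [8,0,0],"grip": -1},
    {"dp": [0,0,0],"turn": [8,0,0],"grip": -1},
    {"dp": [0,0,0],"turn": [6,0,0],"grip": -1},
  ],
)

```text
clock: 18.95
position: [0.446, -0.1654, 0.2457]
ee_rot: [-0.441, -0.551, -0.442, 0.554]
contact_force: [-7.5, -5.1, 6.6]
width: 0.0107
```

```bash
python3 - <<'E'
from h import *
go(press(-.042,.042,.245),-14.8)
E
```

```text
clk 18.95 pos [ 0.446  -0.1654  0.2457] press [-42.4  43.7] psi -12.78 tilt [-0.0053 -0.0015 -1.    ] q6 -0.27 w 0.0107 F [-7.5 -5.1  6.6] M [-0.68  1.17  0.05]
dp mm [ 0.7  1.7 -0.4] turn 2.0
```

Emit:
arm_command(
  targets=[
    {"dp": [0,0,0],"turn": [2,0,0],"grip": -1},
    {"dp": [0,0,0],"turn": [1.5,0,0],"grip": -1},
    {"dp": [0,0,0],"turn": [0,0,0],"grip": -1},
  ],
)

```text
clock: 19.25
position: [0.4458, -0.1653, 0.2458]
ee_rot: [-0.425, -0.563, -0.426, 0.567]
contact_force: [-7.2, -4.6, 7.3]
width: 0.0111
```

```bash
python3 - <<'E'
from h import *
go(press(-.042,.042,.245),-14.8)
E
```

```text
clk 19.25 pos [ 0.4458 -0.1653  0.2458] press [-42.4  43.8] psi -16.02 tilt [-0.0056 -0.0014 -1.    ] q6 -0.22 w 0.0111 F [-7.2 -4.6  7.3] M [-0.73  1.24  0.14]
dp mm [ 0.8  1.8 -0.4] turn -1.2
```

Emit:
arm_command(
  targets=[
    {"dp": [0,0,0],"turn": [1.5,0,0],"grip": -1},
    {"dp": [0,0,0],"turn": [1,0,0],"grip": -1},
    {"dp": [0,0,0],"turn": [0,0,0],"grip": -1},
  ],
)

```text
clock: 19.55
position: [0.4458, -0.165, 0.2458]
ee_rot: [-0.412, -0.572, -0.414, 0.576]
contact_force: [-7.5, -2.9, 7.3]
width: 0.0105
```

```bash
python3 - <<'E'
from h import *
go(press(-.042,.042,.245),-14.8)
E
```

```text
clk 19.55 pos [ 0.4458 -0.165   0.2458] press [-42.1  43.9] psi -18.55 tilt [-5.5e-03 -5.0e-04 -1.0e+00] q6 -0.17 w 0.0105 F [-7.5 -2.9  7.3] M [-0.47  1.23  0.07]
dp mm [ 0.8  1.9 -0.3] turn -3.8
```

Emit:
arm_command(
  targets=[
    {"dp": [0,0,0],"turn": [0,0,0],"grip": 0},
    {"dp": [0,0,0],"turn": [0,0,0],"grip": 0},
    {"dp": [0,0,0],"turn": [0,0,0],"grip": 0},
    {"dp": [-0.02,0,0],"turn": [0,0,0],"grip": 0},
    {"dp": [-0.027,0,0],"turn": [0,0,0],"grip": 0},
    {"dp": [0,0,0],"turn": [0,0,0],"grip": 0},
  ],
)

```text
clock: 20.15
position: [0.4492, -0.1655, 0.2955]
ee_rot: [0.415, 0.576, 0.41, -0.573]
contact_force: [0.5, -0.1, 0.4]
width: 0.0427
```

```bash
python3 - <<'E'
from h import *
go(press(.042,-.042,.292),25.5)
E
```

```text
clk 20.15 pos [ 0.4492 -0.1655  0.2955] press [-41.7  40.5] psi -18.61 tilt [ 0.0066 -0.0032 -1.    ] q6 -0.17 w 0.0427 F [ 0.5 -0.1  0.4] M [ 0.02 -0.06  0.03]
dp mm [  4.   76.7 -89. ] turn -44.1
```

Emit:
arm_command(
  targets=[
    {"dp": [0.001,0.0256,-0.0297],"turn": [0,0,0],"grip": 0},
    {"dp": [0.001,0.0256,-0.0297],"turn": [0,0,0],"grip": 0},
    {"dp": [0.001,0.0256,-0.0297],"turn": [0,0,0],"grip": 0},
    {"dp": [0,0,0],"turn": [-8,0,0],"grip": 0},
    {"dp": [0,0,0],"turn": [-8,0,0],"grip": 0},
    {"dp": [0,0,0],"turn": [-8,0,0],"grip": 0},
    {"dp": [0,0,0],"turn": [-8,0,0],"grip": 0},
    {"dp": [0,0,0],"turn": [-8,0,0],"grip": 0},
  ],
)

```text
clock: 20.95
position: [0.5489, -0.1047, 0.2886]
ee_rot: [0.585, 0.397, 0.586, -0.397]
contact_force: [0.1, 0.4, 0.1]
width: 0.043
```

Emit:
arm_command(
  targets=[
    {"dp": [0,0,0],"turn": [-4,0,0],"grip": 0},
    {"dp": [0,0,0],"turn": [0,0,0],"grip": 0},
  ],
)

```text
clock: 21.15
position: [0.5488, -0.1048, 0.2888]
ee_rot: [0.597, 0.378, 0.598, -0.378]
contact_force: [0.2, -0.1, 0.1]
width: 0.0425
```

```bash
python3 - <<'E'
from h import *
im=manip.get_image("top");cv2.imwrite("pics/t10.png",cv2.resize(im[150:256,150:280,::-1],None,fx=6,fy=6,interpolation=cv2.INTER_CUBIC))
go(press(.042,-.042,.245),25.5)
E
```

```text
clk 21.20 pos [ 0.5488 -0.1049  0.2889] press [ 42.4 -40.4] psi 25.29 tilt [-9.e-04  5.e-04 -1.e+00] q6 -0.75 w 0.0428 F [-0.4 -0.7 -0.4] M [-0.02 -0.01  0.05]
dp mm [43.9  1.   1.4] turn -0.2
```

View pics/t10.png

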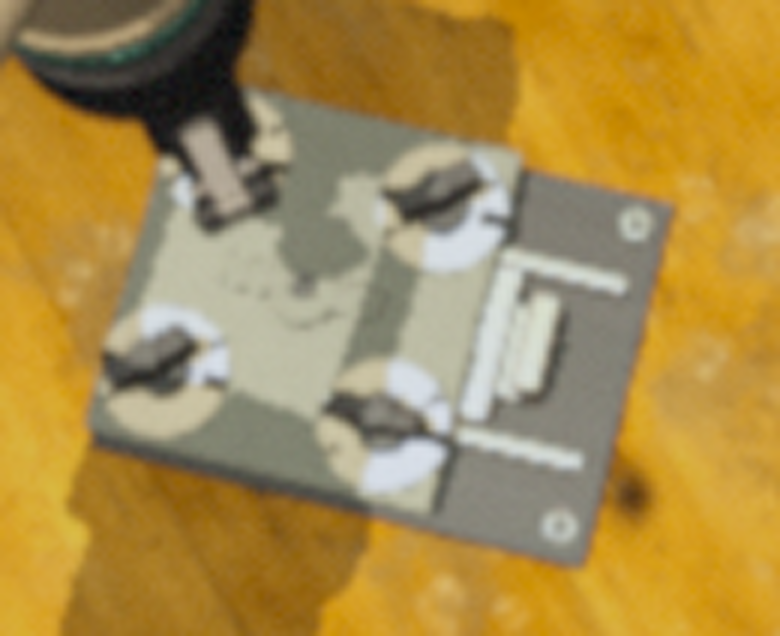

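The front left bar now lies on the thick ticks, from (328,405) to (445,435). Next is the back right screw.

Emit:
arm_command(
  targets=[
    {"dp": [0.026,0.001,0.001],"turn": [0,0,0],"grip": 0},
    {"dp": [0.018,0,0],"turn": [0,0,0],"grip": 0},
    {"dp": [0,0,0],"turn": [0,0,0],"grip": -1},
    {"dp": [0,0,0],"turn": [0,0,0],"grip": -1},
    {"dp": [0,0,0],"turn": [0,0,0],"grip": -1},
    {"dp": [0,0,0],"turn": [0,0,0],"grip": -1},
  ],
)

```text
clock: 21.8
position: [0.5501, -0.1056, 0.2459]
ee_rot: [0.598, 0.378, 0.598, -0.378]
contact_force: [-1.4, -1.4, -4.0]
width: 0.0105
```

```bash
python3 - <<'E'
from h import *
go(press(.042,-.042,.245),-14.8)
E
```

```text
clk 21.80 pos [ 0.5501 -0.1056  0.2459] press [ 42.  -41.8] psi 25.37 tilt [-1.e-04 -4.e-04 -1.e+00] q6 -0.76 w 0.0105 F [-1.4 -1.4 -4. ] M [-0.12  0.08  0.03]
dp mm [0.9 0.2 0.1] turn 40.2
```

Emit:
arm_command(
  targets=[
    {"dp": [0,0,0],"turn": [8,0,0],"grip": -1},
    {"dp": [0,0,0],"turn": [8,0,0],"grip": -1},
    {"dp": [0,0,0],"turn": [8,0,0],"grip": -1},
    {"dp": [0,0,0],"turn": [8,0,0],"grip": -1},
    {"dp": [0,0,0],"turn": [7,0,0],"grip": -1},
    {"dp": [0,0,0],"turn": [3,0,0],"grip": -1},
    {"dp": [0,0,0],"turn": [1.5,0,0],"grip": -1},
    {"dp": [0,0,0],"turn": [0,0,0],"grip": -1},
  ],
)

```text
clock: 22.6
position: [0.5486, -0.1057, 0.2459]
ee_rot: [-0.415, -0.571, -0.416, 0.574]
contact_force: [-5.7, -1.6, -1.0]
width: 0.0107
```

```bash
python3 - <<'E'
from h import *
go(press(.042,-.042,.245),-14.8)
E
```

```text
clk 22.60 pos [ 0.5486 -0.1057  0.2459] press [ 41.5 -40.3] psi -18.07 tilt [-4.7e-03 -8.0e-04 -1.0e+00] q6 0.00 w 0.0107 F [-5.7 -1.6 -1. ] M [-0.27  0.77  0.18]
dp mm [ 0.9  1.7 -0.6] turn -3.3
```

Emit:
arm_command(
  targets=[
    {"dp": [0,0,0],"turn": [0,0,0],"grip": 0},
    {"dp": [0,0,0],"turn": [0,0,0],"grip": 0},
    {"dp": [0,0,0],"turn": [0,0,0],"grip": 0},
    {"dp": [-0.02,0,0],"turn": [0,0,0],"grip": 0},
    {"dp": [-0.027,0,0],"turn": [0,0,0],"grip": 0},
    {"dp": [0,0,0],"turn": [0,0,0],"grip": 0},
  ],
)

```text
clock: 23.2
position: [0.552, -0.1059, 0.2965]
ee_rot: [0.417, 0.574, 0.413, -0.571]
contact_force: [1.3, -0.6, 0.4]
width: 0.0428
```

```bash
python3 - <<'E'
from h import *
go(press(-.042,-.042,.292),25.5)
E
```

```text
clk 23.20 pos [ 0.552  -0.1059  0.2965] press [ 42.1 -43.7] psi -18.12 tilt [ 0.0084 -0.0026 -1.    ] q6 0.00 w 0.0428 F [ 1.3 -0.6  0.4] M [-0.03  0.04  0.04]
dp mm [ 4.5  3.2 84.1] turn -43.6
```

Emit:
arm_command(
  targets=[
    {"dp": [0,0.001,0.042],"turn": [0,0,0],"grip": 0},
    {"dp": [0,0.001,0.042],"turn": [0,0,0],"grip": 0},
    {"dp": [0,0,0],"turn": [-8,0,0],"grip": 0},
    {"dp": [0,0,0],"turn": [-8,0,0],"grip": 0},
    {"dp": [0,0,0],"turn": [-8,0,0],"grip": 0},
    {"dp": [0,0,0],"turn": [-8,0,0],"grip": 0},
    {"dp": [0,0,0],"turn": [-8,0,0],"grip": 0},
    {"dp": [0,0,0],"turn": [-3.6,0,0],"grip": 0},
  ],
)

```text
clock: 24.0
position: [0.5261, -0.186, 0.2923]
ee_rot: [0.599, 0.376, 0.599, -0.376]
contact_force: [0.3, 1.4, 1.3]
width: 0.0425
```

Emit:
arm_command(
  targets=[
    {"dp": [0,0,0],"turn": [0,0,0],"grip": 0},
  ],
)

```text
clock: 24.1
position: [0.5261, -0.1859, 0.2924]
ee_rot: [0.598, 0.378, 0.598, -0.377]
contact_force: [-0.0, -0.4, 0.4]
width: 0.0428
```

```bash
python3 - <<'E'
from h import *
im=manip.get_image("top");cv2.imwrite("pics/t11.png",cv2.resize(im[150:256,150:280,::-1],None,fx=6,fy=6,interpolation=cv2.INTER_CUBIC))
go(press(-.042,-.042,.245),25.5)
E
```

```text
clk 24.15 pos [ 0.5261 -0.1859  0.2925] press [-41.8 -39.1] psi 25.40 tilt [ 1.e-04  0.e+00 -1.e+00] q6 -0.91 w 0.0424 F [0.7 0.  0.7] M [-0.04 -0.02 -0.02]
dp mm [47.5  2.1  2. ] turn -0.1
```

View pics/t11.png

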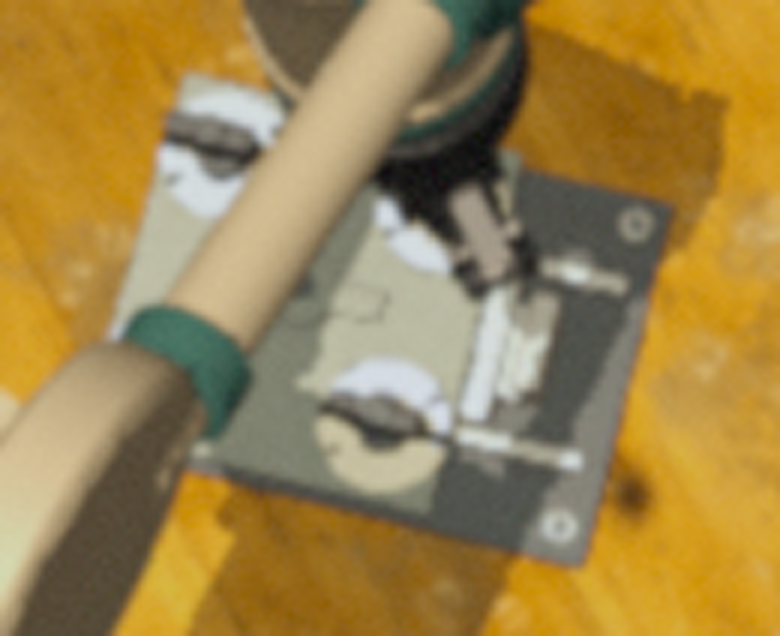

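The front left and back right bars are both on their thick ticks. Next is the front right screw.

Emit:
arm_command(
  targets=[
    {"dp": [0,0.002,0.002],"turn": [0,0,0],"grip": 0},
    {"dp": [0.03,0,0],"turn": [0,0,0],"grip": 0},
    {"dp": [0.017,0,0],"turn": [0,0,0],"grip": 0},
    {"dp": [0,0,0],"turn": [0,0,0],"grip": -1},
    {"dp": [0,0,0],"turn": [0,0,0],"grip": -1},
    {"dp": [0,0,0],"turn": [0,0,0],"grip": -1},
    {"dp": [0,0,0],"turn": [0,0,0],"grip": -1},
  ],
)

```text
clock: 24.85
position: [0.5286, -0.1872, 0.2461]
ee_rot: [0.598, 0.377, 0.598, -0.378]
contact_force: [-1.8, -1.9, -3.1]
width: 0.0105
```

```bash
python3 - <<'E'
from h import *
go(press(-.042,-.042,.245),-14.8)
E
```

```text
clk 24.85 pos [ 0.5286 -0.1872  0.2461] press [-42.4 -41.8] psi 25.48 tilt [ 0.e+00 -9.e-04 -1.e+00] q6 -0.91 w 0.0105 F [-1.8 -1.9 -3.1] M [-0.26  0.22  0.06]
dp mm [ 1.1  0.4 -0.2] turn 40.3
```

Emit:
arm_command(
  targets=[
    {"dp": [0,0,0],"turn": [8,0,0],"grip": -1},
    {"dp": [0,0,0],"turn": [8,0,0],"grip": -1},
    {"dp": [0,0,0],"turn": [8,0,0],"grip": -1},
    {"dp": [0,0,0],"turn": [8,0,0],"grip": -1},
    {"dp": [0,0,0],"turn": [7,0,0],"grip": -1},
    {"dp": [0,0,0],"turn": [3,0,0],"grip": -1},
    {"dp": [0,0,0],"turn": [1.8,0,0],"grip": -1},
    {"dp": [0,0,0],"turn": [0,0,0],"grip": -1},
  ],
)

```text
clock: 25.65
position: [0.5268, -0.1873, 0.2461]
ee_rot: [-0.414, -0.571, -0.415, 0.575]
contact_force: [-7.6, -3.8, 1.2]
width: 0.0102
```

```bash
python3 - <<'E'
from h import *
go(press(-.042,-.042,.245),-14.8)
E
```

```text
clk 25.65 pos [ 0.5268 -0.1873  0.2461] press [-43.  -40.1] psi -18.23 tilt [-0.0054 -0.0014 -1.    ] q6 -0.14 w 0.0102 F [-7.6 -3.8  1.2] M [-0.47  1.13  0.31]
dp mm [ 1.1  1.9 -1.1] turn -3.4
```

Emit:
arm_command(
  targets=[
    {"dp": [0,0,0],"turn": [0,0,0],"grip": 0},
    {"dp": [0,0,0],"turn": [0,0,0],"grip": 0},
    {"dp": [0,0,0],"turn": [0,0,0],"grip": 0},
    {"dp": [-0.02,0,0],"turn": [0,0,0],"grip": 0},
    {"dp": [-0.027,0,0],"turn": [0,0,0],"grip": 0},
    {"dp": [0,0,0],"turn": [0,0,0],"grip": 0},
  ],
)

```text
clock: 26.25
position: [0.5304, -0.1875, 0.2964]
ee_rot: [0.417, 0.575, 0.411, -0.572]
contact_force: [0.9, -0.5, -0.1]
width: 0.0429
```

```bash
python3 - <<'E'
from h import *
go(press(.042,.042,.292),25.5)
E
```

```text
clk 26.25 pos [ 0.5304 -0.1875  0.2964] press [-42.2 -43.7] psi -18.31 tilt [ 0.008  -0.0036 -1.    ] q6 -0.14 w 0.0429 F [ 0.9 -0.5 -0.1] M [ 0.05 -0.04  0.02]
dp mm [  3.6 -90.7 -78.8] turn -43.8
```

Emit:
arm_command(
  targets=[
    {"dp": [0,-0.03,-0.026],"turn": [0,0,0],"grip": 0},
    {"dp": [0,-0.03,-0.026],"turn": [0,0,0],"grip": 0},
    {"dp": [0,-0.03,-0.026],"turn": [0,0,0],"grip": 0},
    {"dp": [0,0,0],"turn": [-8,0,0],"grip": 0},
    {"dp": [0,0,0],"turn": [-8,0,0],"grip": 0},
    {"dp": [0,0,0],"turn": [-8,0,0],"grip": 0},
    {"dp": [0,0,0],"turn": [-8,0,0],"grip": 0},
    {"dp": [0,0,0],"turn": [-8,0,0],"grip": 0},
  ],
)

```text
clock: 27.05
position: [0.4679, -0.0844, 0.2925]
ee_rot: [0.586, 0.395, 0.586, -0.395]
contact_force: [-0.3, -0.4, -0.5]
width: 0.0428
```

Emit:
arm_command(
  targets=[
    {"dp": [0,0,0],"turn": [-3.8,0,0],"grip": 0},
    {"dp": [0,0,0],"turn": [0,0,0],"grip": 0},
  ],
)

```text
clock: 27.25
position: [0.4679, -0.0845, 0.2925]
ee_rot: [0.598, 0.378, 0.598, -0.377]
contact_force: [-0.8, -0.5, -1.0]
width: 0.0427
```

```bash
python3 - <<'E'
from h import *
im=manip.get_image("top");cv2.imwrite("pics/t12.png",cv2.resize(im[150:256,150:280,::-1],None,fx=6,fy=6,interpolation=cv2.INTER_CUBIC))
go(press(.042,.042,.245),25.5)
E
```

```text
clk 27.30 pos [ 0.4678 -0.0845  0.2925] press [41.4 43.2] psi 25.40 tilt [ 1.e-04  1.e-04 -1.e+00] q6 -0.77 w 0.0428 F [ 0.2 -0.6  0.5] M [0.07 0.02 0.  ]
dp mm [47.5  1.3  0.3] turn -0.1
```

View pics/t12.png

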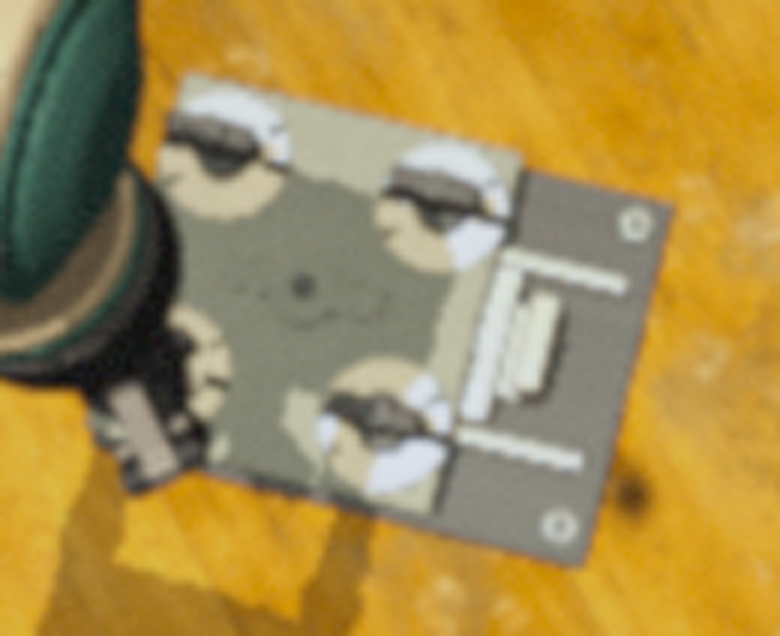

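Three bars are on their thick ticks. The last one is the back left screw.

Emit:
arm_command(
  targets=[
    {"dp": [0.03,0.001,0],"turn": [0,0,0],"grip": 0},
    {"dp": [0.017,0,0],"turn": [0,0,0],"grip": 0},
    {"dp": [0,0,0],"turn": [0,0,0],"grip": -1},
    {"dp": [0,0,0],"turn": [0,0,0],"grip": -1},
    {"dp": [0,0,0],"turn": [0,0,0],"grip": -1},
    {"dp": [0,0,0],"turn": [0,0,0],"grip": -1},
  ],
)

```text
clock: 27.9
position: [0.4689, -0.0842, 0.2461]
ee_rot: [0.598, 0.378, 0.598, -0.377]
contact_force: [1.4, 0.1, -4.8]
width: 0.0107
```

```bash
python3 - <<'E'
from h import *
go(press(.042,.042,.245),-14.8)
E
```

```text
clk 27.90 pos [ 0.4689 -0.0842  0.2461] press [41.9 42.2] psi 25.46 tilt [ 1.1e-03 -3.0e-04 -1.0e+00] q6 -0.77 w 0.0107 F [ 1.4  0.1 -4.8] M [ 0.05 -0.1   0.07]
dp mm [1.1 0.2 0.1] turn 40.3
```

Emit:
arm_command(
  targets=[
    {"dp": [0,0,0],"turn": [8,0,0],"grip": -1},
    {"dp": [0,0,0],"turn": [8,0,0],"grip": -1},
    {"dp": [0,0,0],"turn": [8,0,0],"grip": -1},
    {"dp": [0,0,0],"turn": [8,0,0],"grip": -1},
    {"dp": [0,0,0],"turn": [7,0,0],"grip": -1},
    {"dp": [0,0,0],"turn": [3,0,0],"grip": -1},
    {"dp": [0,0,0],"turn": [1.8,0,0],"grip": -1},
    {"dp": [0,0,0],"turn": [0,0,0],"grip": -1},
  ],
)

```text
clock: 28.7
position: [0.4672, -0.0842, 0.246]
ee_rot: [-0.414, -0.572, -0.415, 0.574]
contact_force: [-5.7, -2.2, 2.2]
width: 0.0106
```

```bash
python3 - <<'E'
from h import *
go(press(.042,.042,.245),-14.8)
E
```

```text
clk 28.70 pos [ 0.4672 -0.0842  0.246 ] press [41.5 43.9] psi -18.26 tilt [-4.e-03 -7.e-04 -1.e+00] q6 -0.00 w 0.0106 F [-5.7 -2.2  2.2] M [-0.29  0.91  0.09]
dp mm [ 1.   1.8 -0.6] turn -3.5
```

Emit:
arm_command(
  targets=[
    {"dp": [0,0,0],"turn": [0,0,0],"grip": 0},
    {"dp": [0,0,0],"turn": [0,0,0],"grip": 0},
    {"dp": [0,0,0],"turn": [0,0,0],"grip": 0},
    {"dp": [-0.02,0,0],"turn": [0,0,0],"grip": 0},
    {"dp": [-0.03,0,0],"turn": [0,0,0],"grip": 0},
    {"dp": [-0.03,0,0],"turn": [0,0,0],"grip": 0},
  ],
)

```text
clock: 29.3
position: [0.4688, -0.0841, 0.3266]
ee_rot: [0.414, 0.573, 0.414, -0.573]
contact_force: [1.3, 1.2, -0.2]
width: 0.0431
```

```bash
python3 - <<'E'
from h import *
go([.35,.10,.37],25.5)
E
```

```text
clk 29.30 pos [ 0.4688 -0.0841  0.3266] press [42.  42.3] psi -18.32 tilt [-0.e+00  2.e-04 -1.e+00] q6 -0.00 w 0.0431 F [ 1.3  1.2 -0.2] M [ 0.02 -0.02 -0.05]
dp mm [ -43.4 -170.7 -137.4] turn -43.8
```

Emit:
arm_command(
  targets=[
    {"dp": [-0.01,-0.034,-0.027],"turn": [0,0,0],"grip": 0},
    {"dp": [-0.01,-0.034,-0.027],"turn": [0,0,0],"grip": 0},
    {"dp": [-0.01,-0.034,-0.027],"turn": [0,0,0],"grip": 0},
    {"dp": [-0.01,-0.034,-0.027],"turn": [0,0,0],"grip": 0},
    {"dp": [0,-0.034,-0.027],"turn": [0,0,0],"grip": 0},
    {"dp": [0,0,0],"turn": [0,0,0],"grip": 0},
    {"dp": [0,0,0],"turn": [0,0,0],"grip": 0},
  ],
)

```text
clock: 30.0
position: [0.3495, 0.0982, 0.3662]
ee_rot: [0.415, 0.573, 0.414, -0.572]
contact_force: [0.4, -0.3, -0.2]
width: 0.0424
```

```bash
python3 - <<'E'
from h import *
im=manip.get_image("top");cv2.imwrite("pics/top13.png",im[:,:,::-1]);cv2.imwrite("pics/t13.png",cv2.resize(im[150:256,150:280,::-1],None,fx=6,fy=6,interpolation=cv2.INTER_CUBIC))
go([.35,.10,.37])
E
```

```text
clk 30.05 pos [0.3501 0.0975 0.366 ] press [187.3 203.5] psi -18.25 tilt [ 1.9e-03 -4.0e-04 -1.0e+00] q6 0.40 w 0.0427 F [ 0.6 -0.3  0.1] M [-0.02  0.    0.03]
dp mm [-4.  -0.9 -2.3]
```

View pics/t13.png

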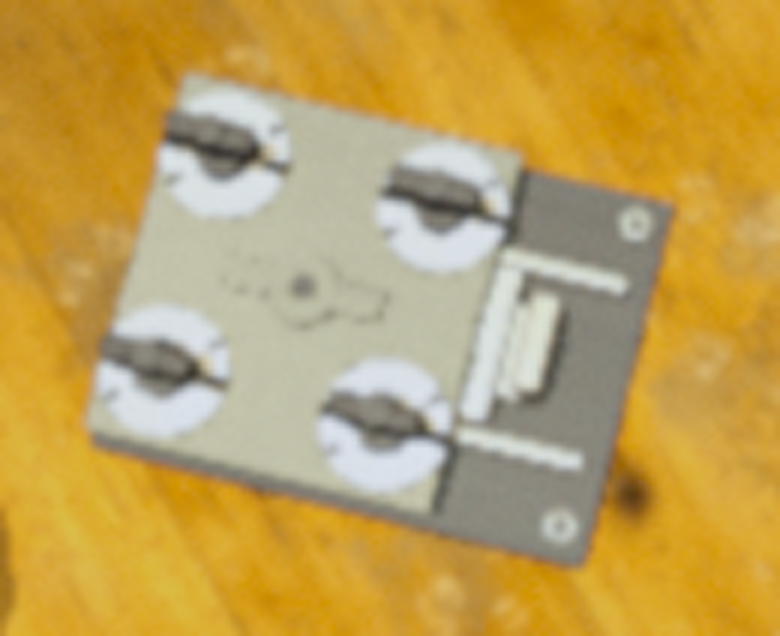

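View pics/top13.png

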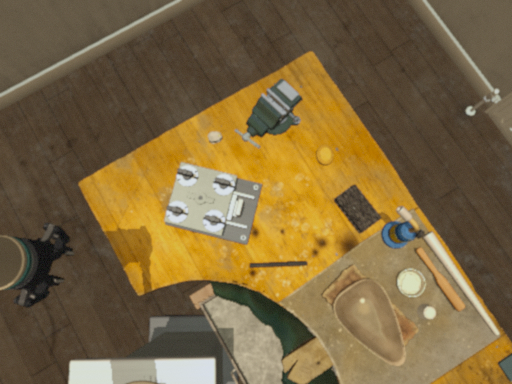

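```bash
python3 - <<'E'
from h import *
im=cv2.imread("pics/top13.png")[150:256,150:280]
b=cv2.resize(im,None,fx=6,fy=6,interpolation=cv2.INTER_CUBIC).astype(int);g=b.max(2)
uv=lambda p:((p[0]+.5)/6-.5+150,(p[1]+.5)/6-.5+150)
for n,(x,y) in dict(BR=(215,140),FR=(438,195),BL=(155,360),FL=(378,418)).items():
    # upper edge of bar: for columns along the bar find the white->dark crossing from above
    pts=[]
    for c in range(x-28,x+22):
        col=g[y-45:y+15,c]; k=np.where(col<165)[0]
        if len(k): pts.append((c,y-45+k[0]))
    vx,vy,_,_=cv2.fitLine(np.array(pts,np.float32),cv2.DIST_HUBER,0,.01,.01).ravel()
    p0=np.mean(pts,0);p1=p0+30*np.array([vx,vy])
    d=ray("top",uv(p0),.09)-ray("top",uv(p1),.09); print(n,"bar yaw %.1f"%(np.degrees(np.arctan2(d[1],d[0]))%180))
E
```

```text
BR bar yaw 76.2
FR bar yaw 77.1
BL bar yaw 86.1
FL bar yaw 86.4
```

```bash
python3 - <<'E'
import cv2,numpy as np
im=cv2.imread("pics/top13.png")
t=[]
for u,v in [(187,175),(223,184),(177,211),(213,220)]:
    t.append(cv2.resize(im[v-14:v+14,u-14:u+14],(380,290) and (296,296),interpolation=cv2.INTER_CUBIC))
cv2.imwrite("pics/z13.png",np.vstack([np.hstack(t[:2]),np.hstack(t[2:])]))
E
```

View pics/z13.png

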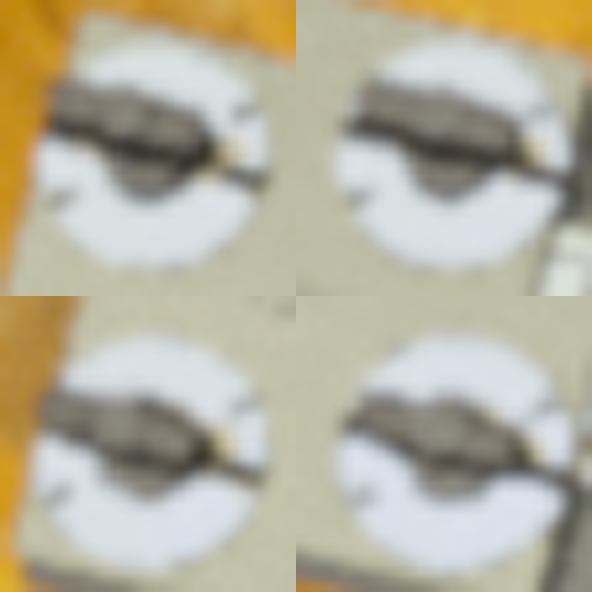

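```bash
python3 - <<'E'
from rig import manip
print(manip.sign_off())
E
```

```text
the job is handed in; nothing more can be done
None
```

I handed the job in at about 30 s of the 72 s allowed: the mould is home and all four screws are turned to their stops.

- **Mould:** I pushed the tab with shut fingers until it stalled against the back stop at about 15 N. The picture then put the tab at x ≈ −89 mm in the press frame, as it should be when home. It was still there in the last picture.
- **First pass (front left, back right, front right, back left):** I brought each screw to about 0.70. A picture afterwards showed all four bars pointing at their thin ticks.
- **Second pass, same order:** I turned each screw about 3° past the nominal end angle. The front left grip was 6 mm off along the bar, so I opened and recentred it before turning.
- **Last checks:** The final top view shows all four bars along the thick ticks. The arm was well clear, and the loupe, wax and marker look unmoved.

**Checks that disagreed:**
- My edge-fit script read the bars at 76° and 77° (back right, front right), close to the press yaw of about 75°. It read 86° for the two left screws. I put that down to a bad edge fit, because the zoomed picture and the hand angles (−18.1 to −18.6° against −14.8° nominal) both show all four at the stop.
- The turning moment at the stop was noisy, from 0.07 to 0.31 N m. It was clearest for front right and weakest for back left (0.09) and front left (0.14, then 0.07).

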